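# Roast the chestnuts

### The job

Put every chestnut from the wooden board in the pot with the others, then set the hotplate's heat lever upright to its middle mark. Take the wooden spoon from its rack and stir the chestnuts with its tip just above the pot's floor, three full turns counter-clockwise (seen from above) about midway between the pot's middle and its wall, without pressing hard on the pot. Then hang the spoon back in its rack and push the lever fully back to off, towards the robot; leave the other things alone and keep the pot on its plate.

Things in the scene. Friction and masses are not known exactly. Their poses are not given: they have to be found in the camera images.
- nut0_mid (a point): a brown chestnut, a squat dome 34 mm across (widest 10 mm above its flat base) and 26 mm high, 18 g; the point is its middle, 13 mm above the base, z up through the dome; starts flat on the wooden board, to be put in the pot; may be absent
- nut1_mid (a point): a brown chestnut, a squat dome 34 mm across (widest 10 mm above its flat base) and 26 mm high, 18 g; the point is its middle, 13 mm above the base, z up through the dome; starts flat on the wooden board, to be put in the pot; may be absent
- nut2_mid (a point): a brown chestnut, a squat dome 34 mm across (widest 10 mm above its flat base) and 26 mm high, 18 g; the point is its middle, 13 mm above the base, z up through the dome; starts flat on the wooden board, to be put in the pot; may be absent
- nut3_mid (a point): a brown chestnut, a squat dome 34 mm across (widest 10 mm above its flat base) and 26 mm high, 18 g; the point is its middle, 13 mm above the base, z up through the dome; starts flat on the wooden board, to be put in the pot; may be absent
- nut4_mid (a point): a brown chestnut, a squat dome 34 mm across (widest 10 mm above its flat base) and 26 mm high, 18 g; the point is its middle, 13 mm above the base, z up through the dome; already in the pot at the start
- nut5_mid (a point): a brown chestnut, a squat dome 34 mm across (widest 10 mm above its flat base) and 26 mm high, 18 g; the point is its middle, 13 mm above the base, z up through the dome; already in the pot at the start
- nut6_mid (a point): a brown chestnut, a squat dome 34 mm across (widest 10 mm above its flat base) and 26 mm high, 18 g; the point is its middle, 13 mm above the base, z up through the dome; already in the pot at the start
- pot: the round aluminium pot that stands loose on the hotplate; origin at the middle of its underside, z up: inner floor 5 mm and rim 72 mm above this point, inside radius 92 mm (87 mm at the floor), outside radius 96 mm; side handles reach out 116 mm in the pot's +y and -y; about 1 kg
- plate_top (a point): middle of the hotplate's round black plate, on its surface, under the pot at the start. The hotplate is a steel box 240 (its x) x 370 (its y) x 60 mm high, fixed to the worktop; the plate's middle is 55 mm to +y of the box's middle. A rail 10 mm high round the plate (109 mm from its middle) keeps the pot from sliding off. Axes: the hotplate's, z up
- board: wooden board 260 x 220 x 14 mm fixed on the worktop on which the loose chestnuts and a glass salt jar (40 mm across, 50 mm high) stand; origin at the middle of its underside
- lever_pivot (a point): axis of the heat lever, on top of the hotplate 120 mm to -y of its middle; the lever swings in this frame's x-z plane about its y axis
- lever_knob (a point): middle of the black knob (16 x 16 mm, 30 mm long along the lever) on the heat lever, 62 mm from the pivot. It can be gripped from above across the hotplate's y
- heat_lever (a joint): heat lever angle in rad: 0 = off, against its stop, leaning 0.6 rad to the hotplate's -x (towards the robot); 0.6 = upright, at the middle (longest) white mark; 1.2 = high, leaning to +x. It stays where it is left (about 1 N at the knob moves it)
- spoon_grip (a point): middle of the square handle (16 x 16 mm, 57 mm long) of the wooden spoon, which hangs upright, handle up; z up along the handle, handle faces along x and y. The handle ends 23 mm above and the top of a 40 x 40 x 8 mm collar lies 34 mm below this point. 60 g; chestnuts pushed at its tip may turn it a little in the grip (a few N), so hold it firmly
- spoon: the wooden spoon; origin at the middle of the underside of the spoon's collar, 42 mm below spoon_grip; it rests on the two prongs of the rack. Below it a round shaft 12 mm thick
- spoon_tip (a point): lowest point of the spoon: a round paddle 32 mm across in the spoon's y and 10 mm thick in its x; 162 mm below spoon_grip
- rack_slot (a point): the spoon's place in the fixed steel rack: midway between two level prongs, on their top (160 mm above the worktop). Prongs 14 mm wide, 22 mm apart, running along this frame's x, open at the robot's end (-x), 17 mm beyond this point; a 26 mm wide post stands 75 mm to +x of it and reaches no higher than the prongs. The hung spoon's paddle (wider than the gap) is below the prongs, so the spoon goes in and out along x, with its collar raised clear
- salt: small glass salt jar with a steel cap, a bystander to leave alone; origin at its underside
- mug: white mug, a bystander to leave alone; origin at its underside
- tumbler: glass cylinder 60 mm across, 100 mm high, a bystander to leave alone; origin at its underside
- oil: green oil bottle, 200 mm high, a bystander to leave alone; origin at its underside
- turner: turner (spatula) 240 mm long lying on the worktop, a bystander to leave alone
Mind the look-alikes: they are no part of the job. Leave any orange look-alike of the part that bears nut4_mid alone.

How it is judged:
On the way, in this order (a step that is already met when the one before it is completed fails the run):
1. every chestnut from the board has been put in the pot and let go (horizontal distance between each of nut0_mid, nut1_mid, nut2_mid, nut3_mid and pot below 0.092 m and z of each of nut0_mid, nut1_mid, nut2_mid, nut3_mid in the frame of pot below 0.075 m and contact force between the fingers and nut0 below 0.2 N and contact force between the fingers and nut1 below 0.2 N and contact force between the fingers and nut2 below 0.2 N and contact force between the fingers and nut3 below 0.2 N), for 0.3 s.
2. then the heat lever stands upright at the middle mark (0.6 rad, within 0.1) and has been let go (value of joint heat_lever between 0.5 and 0.7 rad and contact force between the fingers and heat_lever below 0.2 N), for 0.3 s.
3. stir, round 1: lever at middle, spoon tip under 22 mm over the pot's floor, over 15 mm to the pot's +x and within 15 mm of that axis (x of spoon_tip in the frame of pot above 0.015 m and y of spoon_tip in the frame of pot between -0.015 and 0.015 m and z of spoon_tip in the frame of pot between 0 and 0.027 m and value of joint heat_lever between 0.5 and 0.7 rad), for 0.04 s.
4. stir, round 1: lever at middle, spoon tip under 22 mm over the pot's floor, over 15 mm to the pot's +y and within 15 mm of that axis (y of spoon_tip in the frame of pot above 0.015 m and x of spoon_tip in the frame of pot between -0.015 and 0.015 m and z of spoon_tip in the frame of pot between 0 and 0.027 m and value of joint heat_lever between 0.5 and 0.7 rad), for 0.04 s.
5. stir, round 1: lever at middle, spoon tip under 22 mm over the pot's floor, over 15 mm to the pot's -x and within 15 mm of that axis (x of spoon_tip in the frame of pot below -0.015 m and y of spoon_tip in the frame of pot between -0.015 and 0.015 m and z of spoon_tip in the frame of pot between 0 and 0.027 m and value of joint heat_lever between 0.5 and 0.7 rad), for 0.04 s.
6. stir, round 1: lever at middle, spoon tip under 22 mm over the pot's floor, over 15 mm to the pot's -y and within 15 mm of that axis (y of spoon_tip in the frame of pot below -0.015 m and x of spoon_tip in the frame of pot between -0.015 and 0.015 m and z of spoon_tip in the frame of pot between 0 and 0.027 m and value of joint heat_lever between 0.5 and 0.7 rad), for 0.04 s.
7. stir, round 2: lever at middle, spoon tip under 22 mm over the pot's floor, over 15 mm to the pot's +x and within 15 mm of that axis (all of step 3), for 0.04 s.
8. stir, round 2: lever at middle, spoon tip under 22 mm over the pot's floor, over 15 mm to the pot's +y and within 15 mm of that axis (all of step 4), for 0.04 s.
9. stir, round 2: lever at middle, spoon tip under 22 mm over the pot's floor, over 15 mm to the pot's -x and within 15 mm of that axis (all of step 5), for 0.04 s.
10. stir, round 2: lever at middle, spoon tip under 22 mm over the pot's floor, over 15 mm to the pot's -y and within 15 mm of that axis; first chestnuts moved > 15 mm (all of step 6 and distance of any of nut4, nut5 from where it was at the start of the episode above 0.015 m and distance of nut6 from where it was at the start of the episode above 0.015 m), for 0.04 s.
At the end, for the whole second after the job is handed in: all chestnuts lie still in the pot; the pot stands upright on the plate, within 35 mm of its middle; the spoon hangs in the rack, its collar on the prongs (within 18 mm of the slot's middle, 8 mm in height, 0.25 rad of upright); the lever is off (below 0.1 rad) (horizontal distance between each of nut0_mid, nut1_mid, nut2_mid, nut3_mid, nut4_mid, nut5_mid, nut6_mid and pot below 0.092 m and z of each of nut0_mid, nut1_mid, nut2_mid, nut3_mid, nut4_mid, nut5_mid, nut6_mid in the frame of pot below 0.075 m and linear speed of each of nut0, nut1, nut2, nut3, nut4, nut5, nut6 below 0.03 m/s and horizontal distance between pot and plate_top below 0.035 m and angle between pot's own z axis and vertical below 0.1 rad and height (world z) of pot below 0.075 m and horizontal distance between spoon and rack_slot below 0.018 m and z of spoon in the frame of rack_slot between -0.008 and 0.008 m and angle between spoon_grip's own z axis and vertical below 0.25 rad and linear speed of spoon below 0.05 m/s and value of joint heat_lever below 0.1 rad); the robot touches nothing.
It fails at once if the spoon presses on the pot with more than 20 N (contact force between spoon and pot above 20 N).
It fails at once if a bystander (salt jar, mug, glass, oil bottle, turner) is moved by more than 40 mm (distance of any of salt, mug, tumbler, oil, turner from where it was at the start of the episode above 0.04 m).
Of nut0, nut1, nut2, nut3 only 2 to 4 are there at a start; the rules pass over those that are not, and their reading is None.
At some moment in a run one of nut0, nut1, nut2, nut3 may be knocked a few centimetres aside while the robot is not near it.
It also fails if it takes over 210 s, if anything falls off the work surface, if the arm or the gripper's body presses on something with over 40 N, if the wrist force passes 120 N, or if a joint passes its speed limit or range.

### The arm

A 6-joint arm with a two-finger parallel gripper is mounted at the origin on the work surface. World frame = base frame: x ahead of the robot, y to its left, z up, the work surface at z = 0. Lengths are in m, angles in rad, forces in N, time in s.
With the tool pointing down it reaches from about 0.325 to 0.925 m from the base axis. Payload 3.1 kg.
Tool frame: the origin (TCP) lies between the finger pads; the fingertips stand manip.tcp_to_tips ahead of it and the grasp point (between the pads) is the TCP (manip.tcp_to_tips is the distance from the TCP to the fingertips, in m); z points along the fingers, y is the direction in which the jaws open and shut (so a half turn about z gives the same grasp; the last joint's range is limited). The gripper opens to 85 mm and grips with 20 to 120 N. Pads are 22 mm wide; open, the fingers measure 114 mm over their backs; the gripper's body (76 mm by 85 mm) begins 54 mm behind the grasp point. The pads swing forward as they close: fully open they stand 13 mm farther back than shut.
Start: joints at [1.118, 0.217, 1.613, -0, 1.311, -0.112], TCP at [0.209, 0.589, 0.25] pointing down, gripper open.
Joint ranges: [-2.75, 2.75], [-0.78, 2.1], [0.31, 2.55], [-1.13, 4.27], [0.13, 2.63], [-2.58, 2.58]. Speed limits (rad/s): [2.79, 2.79, 3.14, 3.14, 3.14, 3.14].

### API

Orientations are given as a unit quaternion [w, x, y, z].
In Python, from plant import readout, optics, job_done, manip gives the robot as it stands.
- The arm moves only by the tool jog_arm, never from a script. Its argument "motion" is one flat list of numbers, 7 for each row, row after row: the gripper's target within -1 to 1 (fully open at 1, half-way at 0, shut at -1), then the shift along the tool's x, y, z in m, then the turn, a rotation vector about the tool's x, y, z in degrees. A call has 1 to 12 rows; each row is the pose to reach, as a shift and turn from the pose measured when the call began, along the tool's axes at that moment; what a row does not reach only later rows make up. A row lasts 1/10 s, in which the tool goes at most 50 mm and 8.59 degrees, less where a joint would pass 70% of its speed; a pose out of reach is approached as far as the arm can. A call with a gripper value outside its range is refused whole. The fingers move at their own pace and stop on an object; "grip_force" is the grip in N (left out, the last holds). Time passes only in rows, so rows that repeat a pose let the fingers close. It gives the time, the measured TCP pose, the force and the opening at its end, in the units of the state.
- readout.read_state(): the state, without advancing time (a new reading comes with each control period).
- optics.grab_frame(name): name is "side" or "top"; returns the picture (384x512x3 uint8, red, green, blue); there is no depth.
- optics.camera_model(name): a dict with "K" (3x3 intrinsics, pixels), "rvec" (rotation vector, rad) and "tvec" (3), from world to camera coordinates, as OpenCV has them. Camera axes: x right, y down, z forward; pixel columns grow to the right and rows downward; lengths in m; the calibration is good to about 2 mm. A picture is of the moment at which its call begins. camera_model takes no time and is no camera call.
- job_done(): hands the job in, once; it reports no verdict.
The state is a dict: "time": time; "joint_pos": joint angles; "qd": joint speeds; "joint_efforts": joint torques, N m; "eef_pos": TCP position; "orientation": TCP orientation; "ft_force": force on the tool from outside, world axes, zero at the start; "wrist_torque": the same for the moment, N m; "width": finger opening in m.
Only numpy, scipy, OpenCV 4.12 (cv2) and the standard library are available. Lean on these libraries where they do the work, as an engineer would, in place of code of your own. Each camera call takes 0.05 s, during which the arm holds its last target. There are 200 camera calls.

## Working session

There is one attempt and no reset: what is moved stays moved. The work goes in short steps, Python scripts to look and compute and a tool call to move; the robot and the scene stay as the last step left them, time stands still between calls to the robot, and variables do not carry over. Pictures are saved under pics/ and viewed, about 12 in all and at most 16, crops included, and the job is handed in when it is done.

Besides the shell and the picture viewer there is one more tool, called in YAML: its name, and indented under it one key for each argument. jog_arm: Moves the arm, as the interface text tells. Its arguments: {"type":"object","properties":{"motion":{"type":"array"},"grip_force":{"type":"number"}},"required":["motion"]}

```bash
ls; mkdir -p pics; cat > h.py <<'E'
import numpy as np, cv2
from plant import readout, optics, job_done, manip
from scipy.spatial.transform import Rotation as R
def cam(n):
    m=optics.camera_model(n); return np.array(m["K"]),cv2.Rodrigues(np.array(m["rvec"],float))[0],np.array(m["tvec"],float).ravel()
def ray(n,u,v):
    K,r,t=cam(n); d=r.T@np.linalg.solve(K,[u,v,1.]); return -r.T@t,d
def onz(n,u,v,z):
    c,d=ray(n,u,v); return c+d*(z-c[2])/d[2]
def proj(n,p):
    K,r,t=cam(n); q=K@(r@np.array(p,float)+t); return q[:2]/q[2]
def two(a,b):
    c1,d1=ray("side",*a); c2,d2=ray("top",*b)
    s=np.linalg.lstsq(np.c_[d1,-d2],c2-c1,rcond=None)[0]
    p,q=c1+s[0]*d1,c2+s[1]*d2; return (p+q)/2,np.linalg.norm(p-q)
def grab(n,f):
    im=optics.grab_frame(n)[:,:,::-1].copy(); cv2.imwrite(f"pics/{f}.png",im); return im
def Rt():
    s=readout.read_state(); q=s["orientation"]; return R.from_quat([q[1],q[2],q[3],q[0]]),np.array(s["eef_pos"]),s
def to(p,yaw=None):
    "shift in tool axes to world point p; and turn about tool z so tool y axis is at world angle yaw"
    r,e,s=Rt(); d=r.inv().apply(np.array(p)-e); o=[d.round(4)]
    if yaw is not None:
        y=r.as_matrix()[:,1]; a=np.degrees(yaw-np.arctan2(y[1],y[0])); a=(a+90)%180-90; o.append(-a)
    return o
E
python3 - <<'E'
from h import *
a=grab("side","s0");b=grab("top","t0")
cv2.imwrite("pics/top0.png",cv2.resize(b,(800,600)));cv2.imwrite("pics/side0.png",cv2.resize(a,(800,600)))
print(readout.read_state(),manip.tcp_to_tips)
print(Rt()[0].as_matrix().round(3))
for n in("side","top"):
    K,r,t=cam(n);print(n,K,-r.T@t,r[2])
E
```

```text
pics
{'time': 0.1, 'joint_pos': array([ 1.11777108e+00,  2.17704284e-01,  1.61477316e+00,  2.01211810e-05,
        1.31134325e+00, -1.12187092e-01]), 'qd': array([ 0.00143095, -0.00335512, -0.0030148 , -0.00054861,  0.00088491,
       -0.00043417]), 'joint_efforts': array([-7.99389691e-04, -3.98077691e+01, -3.04969704e+01, -1.36332378e-04,
        4.23881007e-03,  1.51977520e-05]), 'eef_pos': array([0.20858007, 0.58842321, 0.24908324]), 'orientation': array([-3.19990305e-04,  1.69597820e-01,  9.85512729e-01, -1.06711822e-03]), 'ft_force': array([ 0.68002256, -0.03470211,  0.08786862]), 'wrist_torque': array([-0.02455049, -0.01884094,  0.02866784]), 'width': 0.08543051808125937} 0.019
[[-0.942  0.334 -0.001]
 [ 0.334  0.942 -0.002]
 [ 0.    -0.002 -1.   ]]
side [[449.8408747    0.         261.99560954]
 [  0.         449.8408747  197.25481678]
 [  0.           0.           1.        ]] [0.5132952  0.8051164  1.06800372] [ 0.03894537 -0.66070906 -0.74963111]
top [[414.07553774   0.         250.09806144]
 [  0.         414.07553774 198.18668959]
 [  0.           0.           1.        ]] [ 0.39048949 -0.01444857  1.14401561] [ 0.19410802 -0.00870395 -0.98094155]
```

View pics/top0.png

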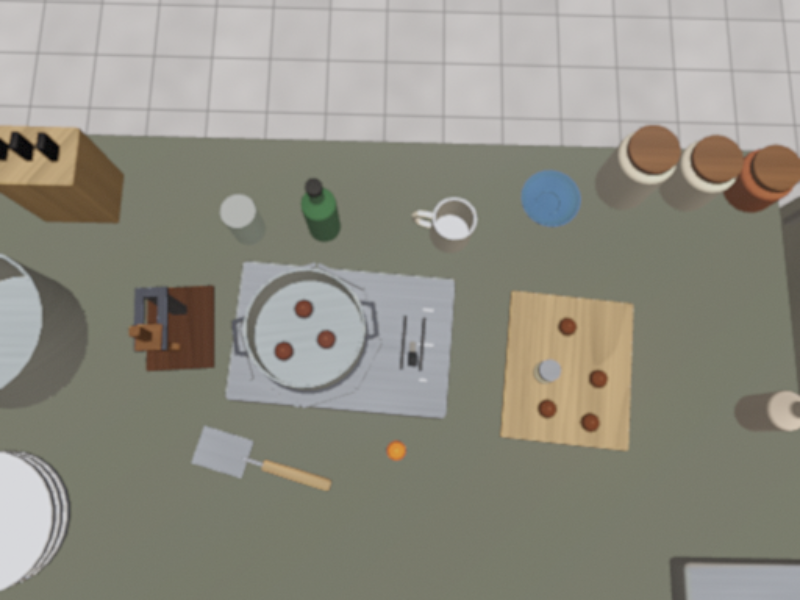

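View pics/side0.png

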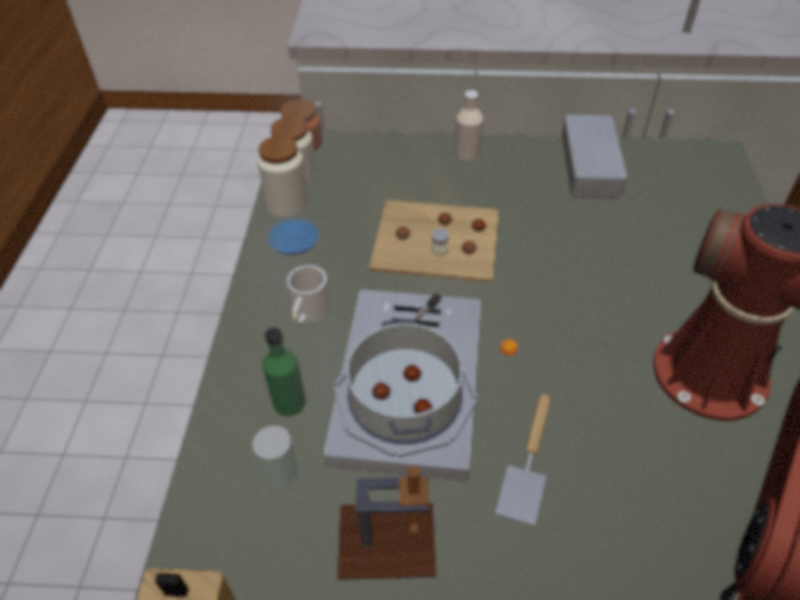

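The top view shows four nuts on the board at (567,327), (598,379), (547,408) and (590,422), with the salt jar at (549,371). Three nuts are in the pot, at (304,309), (326,340) and (284,351). The orange look-alike at (397,451) is on the worktop. The red-brown candidates are therefore the four on the board, and the orange one is to be left alone. The spoon hangs in the rack at (150,335), and the lever knob is at (412,358).

```bash
cat > m1.py <<'E'
from h import *
a=cv2.imread("pics/s0.png");b=cv2.imread("pics/t0.png")
def blobs(im,lo,hi,amin,amax):
    hs=cv2.cvtColor(im,cv2.COLOR_BGR2HSV); m=cv2.inRange(hs,lo,hi)
    n,l,s,c=cv2.connectedComponentsWithStats(m); return [(c[i].round(1),s[i,4],s[i,:4]) for i in range(1,n) if amin<s[i,4]<amax]
if __name__=="__main__":
    for n,im in(("top",b),("side",a)):
        for c,ar,bb in blobs(im,(0,130,40),(10,255,150),25,300):
            print(n,c,ar,bb,onz(n,*c,.027).round(3),onz(n,*c,.08).round(3))
    # top-view edges: pot rim ellipse, hotplate & board corners (800-scale picks)
    S=.64
    for nm,z,ps in (("board",.014,[(511,291),(634,303),(628,449),(501,437)]),("hotplate",.06,[(243,262),(455,279),(446,416),(227,399)]),("rackbase",.0,[(214,286),(214,368),(146,371)])):
        print(nm,[onz("top",u*S,v*S,z)[:2].round(3) for u,v in ps])
    for nm,z,p in(("spoontop",.225,(145,331)),("knob",.11,(412,358)),("salt",.064,(550,371)),("potrimc",.134,(308,328))): print(nm,onz("top",p[0]*S,p[1]*S,z).round(3))
    for nm,x,y in(("spoontop",(413,472),(145,331)),("knob",(434,300),(412,358))): print(nm,two(np.array(x)*S,np.array(y)*S))
    t=b[170:250,70:150];s=a[290:370,210:290];k=b[190:260,240:310];k2=a[170:240,235:305]
    cv2.imwrite("pics/c1.png",np.hstack([cv2.resize(q,(400,400),interpolation=cv2.INTER_CUBIC) for q in(t,s)]))
    cv2.imwrite("pics/c2.png",np.hstack([cv2.resize(q,(400,400),interpolation=cv2.INTER_CUBIC) for q in(k,k2)]))
E
python3 m1.py
```

```text
top [482.  109.9] 39 [479  97  11  25] [ 0.887 -0.69   0.027] [ 0.864 -0.658  0.08 ]
top [479.1 126. ] 268 [464 110  34  25] [ 0.838 -0.677  0.027] [ 0.817 -0.646  0.08 ]
top [194.  197.1] 67 [190 193   9   9] [0.611 0.13  0.027] [0.601 0.123 0.08 ]
top [ 97.  199.6] 38 [ 95 194   5  13] [0.598 0.394 0.027] [0.588 0.375 0.08 ]
top [362.9 208.5] 64 [359 205   9   8] [ 0.59  -0.335  0.027] [ 0.58 -0.32  0.08]
top [208.2 216.7] 65 [204 213   9   9] [0.558 0.089 0.027] [0.55  0.084 0.08 ]
top [181.  224.1] 68 [177 220   9   9] [0.536 0.161 0.027] [0.529 0.153 0.08 ]
top [382.8 242. ] 66 [378 238  10   9] [ 0.499 -0.386  0.027] [ 0.494 -0.368  0.08 ]
top [350.  261.2] 67 [346 257   9  10] [ 0.446 -0.295  0.027] [ 0.443 -0.282  0.08 ]
top [377.4 269.9] 73 [373 266  10   9] [ 0.424 -0.368  0.027] [ 0.423 -0.351  0.08 ]
side [460.2 165.6] 42 [456 156  10  19] [-0.075 -0.28   0.027] [-0.045 -0.225  0.08 ]
side [263.3 238.3] 50 [260 235   8   8] [0.556 0.044 0.027] [0.553 0.082 0.08 ]
side [243.6 249.6] 54 [240 246   8   8] [0.609 0.085 0.027] [0.604 0.122 0.08 ]
side [269.8 259.2] 44 [266 256   9   7] [0.534 0.114 0.027] [0.533 0.149 0.08 ]
board [array([ 0.653, -0.24 ]), array([ 0.636, -0.46 ]), array([ 0.38 , -0.436]), array([ 0.396, -0.218])]
hotplate [array([0.683, 0.233]), array([ 0.662, -0.134]), array([ 0.428, -0.119]), array([0.448, 0.244])]
rackbase [array([0.653, 0.296]), array([0.505, 0.285]), array([0.497, 0.404])]
spoontop [0.533 0.329 0.225]
knob [ 0.517 -0.059  0.11 ]
salt [ 0.506 -0.293  0.064]
potrimc [0.558 0.107 0.134]
spoontop (array([0.53754469, 0.33791368, 0.19970885]), np.float64(0.0011140034322556173))
knob (array([ 0.51772858, -0.05941905,  0.1118669 ]), np.float64(0.002374037509660033))
```

View pics/c1.png

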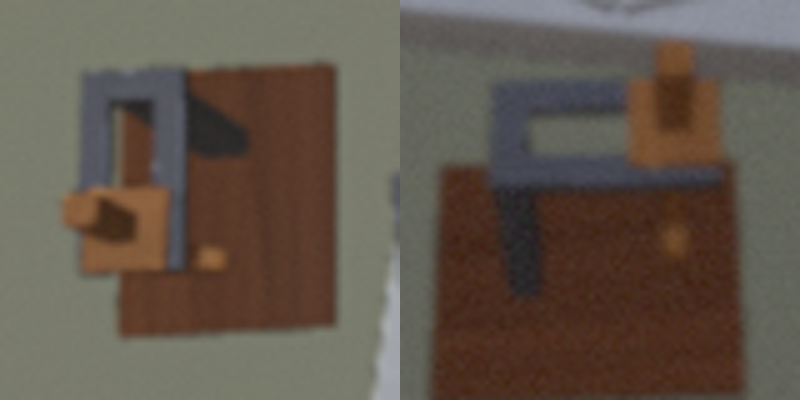

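View pics/c2.png

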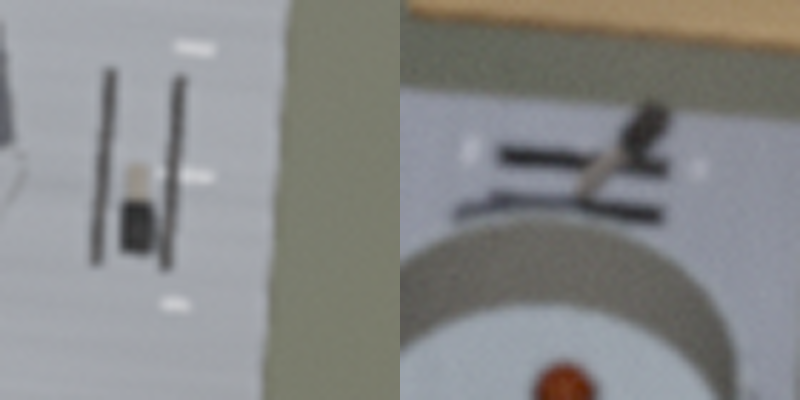

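In the crops, the spoon's handle end is at top (86,212) and side (265,301), with its collar on the prongs at the open end. The knob leans towards the robot at top (267,235). All four targets are red-brown nuts on the board, so I'll move now.

```bash
python3 - <<'E'
from h import *
# top crop origin (70,170), side crop origin (210,290), scale 5 ; -.4 for resize centre
T=lambda u,v:((u-2)/5+70,(v-2)/5+170); S=lambda u,v:((u-402)/5+210,(v-2)/5+290)
print("handle end",two(S(675,57),T(80,210)),onz("top",*T(80,210),.225),onz("side",*S(675,57),.225))
print("collar",two(S(675,122),T(125,230)),onz("top",*T(125,230),.168),onz("side",*S(675,122),.168))
print("prong edge",onz("top",*T(186,70),.16),onz("top",*T(184,265),.16))
K=lambda u,v:((u-2)/5+240,(v-2)/5+190); K2=lambda u,v:((u-402)/5+235,(v-2)/5+170)
print("knob",two(K2(645,128),K(137,227)))
print("pivot? z.06", [onz("top",*K(u,v),.06).round(3) for u,v in((197,177),(110,70),(97,265),(180,77),(166,268))])
for n in [(.424,-.368),(.446,-.295),(.499,-.386),(.59,-.335)]: print(n,to([*n,.15],np.radians(86)))
print(to([.40,.1,.25],np.radians(86)))
E
```

```text
handle end (array([0.53555259, 0.3464448 , 0.21991073]), np.float64(0.0030366710437591464)) [0.53324162 0.34460136 0.225     ] [0.53691104 0.34891186 0.225     ]
collar (array([0.53551462, 0.34667785, 0.16219015]), np.float64(0.0033529566826756515)) [0.53298968 0.34470797 0.168     ] [0.53701923 0.34931387 0.168     ]
prong edge [0.61323812 0.3254864  0.16      ] [0.51795241 0.3180944  0.16      ]
knob (array([ 0.50304051, -0.06873019,  0.08923286]), np.float64(0.002761623144257721))
pivot? z.06 [array([ 0.535, -0.102,  0.06 ]), array([ 0.591, -0.055,  0.06 ]), array([ 0.487, -0.05 ,  0.06 ]), array([ 0.588, -0.092,  0.06 ]), array([ 0.486, -0.086,  0.06 ])]
(0.424, -0.368) [array([-0.5228, -0.8292,  0.1008]), np.float64(-15.528867818986356)]
(0.446, -0.295) [array([-0.5191, -0.753 ,  0.1006]), np.float64(-15.528867818986356)]
(0.499, -0.386) [array([-0.5995, -0.8211,  0.1007]), np.float64(-15.528867818986356)]
(0.59, -0.335) [array([-0.6682, -0.7426,  0.1005]), np.float64(-15.528867818986356)]
[array([-3.437e-01, -3.963e-01, -1.000e-04]), np.float64(-15.528867818986356)]
```

```bash
python3 - <<'E'
from h import *
f=400/70
K=lambda u,v:(u/f+240,v/f+190); K2=lambda u,v:((u-400)/f+235,v/f+170)
print("knob",two(K2(645,128),K(137,227)))
print("marks,slots z.06", [onz("top",*K(u,v),.06).round(3) for u,v in((195,48),(197,177),(175,303),(110,70),(97,265),(180,77),(166,268))])
E
```

```text
knob (array([ 0.51697161, -0.06036012,  0.10902579]), np.float64(0.0031869370579169594))
marks,slots z.06 [array([ 0.606, -0.088,  0.06 ]), array([ 0.545, -0.09 ,  0.06 ]), array([ 0.487, -0.08 ,  0.06 ]), array([ 0.595, -0.049,  0.06 ]), array([ 0.503, -0.044,  0.06 ]), array([ 0.592, -0.081,  0.06 ]), array([ 0.503, -0.076,  0.06 ])]
```

jog_arm:
  motion: [0.3,-0.05,-0.03,0,0,0,-2,0.3,-0.09,-0.06,0,0,0,-4,0.3,-0.13,-0.1,0,0,0,-6,0.3,-0.17,-0.14,0,0,0,-8,0.3,-0.2,-0.18,0,0,0,-10,0.3,-0.23,-0.22,0,0,0,-12,0.3,-0.26,-0.26,0,0,0,-14,0.3,-0.29,-0.3,0,0,0,-15.5,0.3,-0.32,-0.34,0,0,0,-15.5,0.3,-0.344,-0.38,0,0,0,-15.5,0.3,-0.36,-0.42,0,0,0,-15.5,0.3,-0.38,-0.46,0,0,0,-15.5]

```text
time: 1.3
eef_pos: [0.4119, 0.0315, 0.2497]
orientation: [-0.0, 0.035, 0.999, -0.001]
ft_force: [1.4, 1.4, 0.8]
width: 0.0555
```

jog_arm:
  motion: [0.3,-0.01,-0.04,0.02,0,0,0,0.3,-0.02,-0.08,0.04,0,0,0,0.3,-0.03,-0.12,0.06,0,0,0,0.3,-0.04,-0.16,0.08,0,0,0,0.3,-0.05,-0.2,0.1,0,0,0,0.3,-0.055,-0.24,0.12,0,0,0,0.3,-0.057,-0.28,0.13,0,0,0,0.3,-0.057,-0.31,0.14,0,0,0,0.3,-0.057,-0.323,0.15,0,0,0,0.3,-0.057,-0.323,0.15,0,0,0]

```text
time: 2.3
eef_pos: [0.4446, -0.2951, 0.0985]
orientation: [-0.002, 0.036, 0.999, 0.0]
ft_force: [0.1, 0.9, 0.1]
width: 0.0556
```

```bash
cat > look.py <<'E'
import sys
from h import *
from m1 import blobs
n=sys.argv[1]; a=grab("side",n+"s");b=grab("top",n+"t")
for q,im in(("top",b),("side",a)):
    for c,ar,bb in blobs(im,(0,110,30),(10,255,170),20,200):
        p=onz(q,*c,.027)
        if .36<p[0]<.68 and p[1]<-.15: print(q,c,ar,bb,p.round(3))
        else:
            p=onz(q,*c,.08)
            if .45<p[0]<.67 and 0<p[1]<.22: print(" pot",q,c,ar,p.round(3))
print(Rt()[1].round(4),readout.read_state()["time"])
if len(sys.argv)>2:
    k=[int(x) for x in sys.argv[2:6]] # side crop x0 y0 then top crop
    cv2.imwrite(f"pics/{n}c.png",np.hstack([cv2.resize(i[y:y+130,x:x+130],(400,400)) for i,x,y in((a,k[0],k[1]),(b,k[2],k[3]))]))
E
python3 look.py l1 230 100 310 170
```

```text
pot top [193.9 197.1] 71 [0.601 0.123 0.08 ]
top [362.9 208.5] 65 [359 204   9  10] [ 0.59  -0.335  0.027]
 pot top [208.3 216.7] 74 [0.55  0.083 0.08 ]
 pot top [181.2 224.2] 78 [0.528 0.153 0.08 ]
side [284.5 139.3] 22 [282 137   6   6] [ 0.503 -0.385  0.027]
 pot side [263.2 238.3] 55 [0.554 0.082 0.08 ]
 pot side [243.7 249.7] 58 [0.604 0.122 0.08 ]
 pot side [269.8 259.2] 44 [0.533 0.149 0.08 ]
[ 0.4455 -0.2936  0.0997] 2.4
```

View pics/l1c.png

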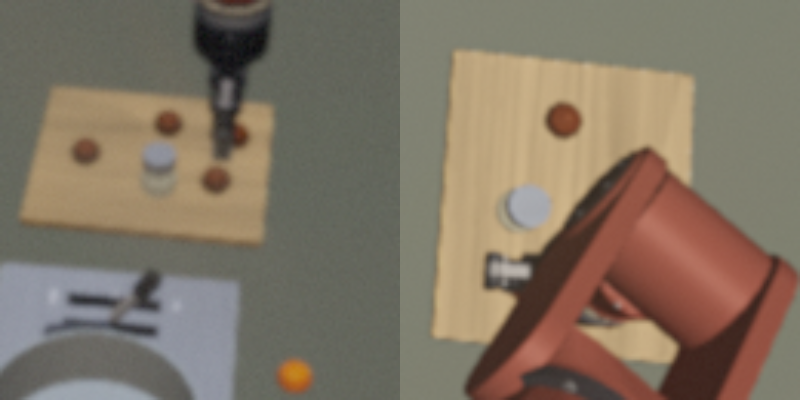

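The picture shows the gripper above nut A, seen at side (300,158), with the other three nuts where they were.

jog_arm:
  motion: [0.3,-0.002,0,0.03,0,0,0,0.3,-0.002,0,0.055,0,0,0,0.3,-0.002,0,0.066,0,0,0,0.3,-0.002,0,0.066,0,0,0,-0.6,-0.002,0,0.066,0,0,0,-1,-0.002,0,0.066,0,0,0,-1,-0.002,0,0.066,0,0,0,-1,-0.002,0,0.066,0,0,0,-1,-0.002,0,0.066,0,0,0,-1,-0.002,0,0.03,0,0,0,-1,-0.002,0,-0.01,0,0,0,-1,-0.002,0,-0.05,0,0,0]
  grip_force: 40

```text
time: 3.6
eef_pos: [0.447, -0.2935, 0.1507]
orientation: [-0.002, 0.035, 0.999, 0.0]
ft_force: [0.5, -1.6, 0.2]
width: 0.0305
```

jog_arm:
  motion: [-1,-0.005,0.03,-0.04,0,0,0,-1,-0.015,0.07,-0.05,0,0,0,-1,-0.025,0.115,-0.05,0,0,0,-1,-0.035,0.16,-0.05,0,0,0,-1,-0.045,0.205,-0.05,0,0,0,-1,-0.055,0.25,-0.05,0,0,0,-1,-0.065,0.295,-0.05,0,0,0,-1,-0.075,0.34,-0.05,0,0,0,-1,-0.085,0.38,-0.05,0,0,0,-1,-0.094,0.41,-0.045,0,0,0,-1,-0.094,0.416,-0.02,0,0,0,-1,-0.094,0.416,0.01,0,0,0]

```text
time: 4.8
eef_pos: [0.572, 0.1166, 0.1419]
orientation: [0.001, 0.034, 0.999, 0.001]
ft_force: [0.4, -1.5, 0.5]
width: 0.0307
```

jog_arm:
  motion: [-1,0,0,0.02,0,0,0,-1,0,0,0.025,0,0,0,0,0,0,0.025,0,0,0,0.1,0,0,0.025,0,0,0,0.1,0,0,0.0,0,0,0,0.3,0,-0.02,-0.03,0,0,0,0.3,0,-0.07,-0.055,0,0,0,0.3,0.005,-0.12,-0.055,0,0,0,0.3,0.01,-0.17,-0.055,0,0,0]

```text
time: 5.7
eef_pos: [0.5534, -0.0487, 0.201]
orientation: [0.005, 0.033, 0.999, -0.0]
ft_force: [-0.7, 0.2, -0.6]
width: 0.0557
```

```bash
sed -i 's/(0,110,30),(10,255,170),20/(0,80,25),(12,255,170),18/' look.py; python3 look.py l2; python3 -c "
from h import *
for n in [(.426,-.368),(.501,-.386),(.592,-.335)]: print(n,to([*n,.1],np.radians(86)))"
```

```text
pot top [195.3 203.4] 179 [0.584 0.119 0.08 ]
top [362.8 208.5] 79 [358 204  10  10] [ 0.59  -0.334  0.027]
 pot top [208.4 216.6] 84 [0.55  0.083 0.08 ]
 pot top [181.2 224.2] 88 [0.528 0.153 0.08 ]
top [382.6 242.1] 80 [378 238  10  10] [ 0.499 -0.385  0.027]
top [377.4 270. ] 87 [373 265  10  11] [ 0.424 -0.368  0.027]
side [283.5 139.4] 45 [279 137   9   6] [ 0.506 -0.384  0.027]
side [306.  143.5] 38 [303 141   7   6] [ 0.429 -0.366  0.027]
 pot side [269.8 259.1] 54 [0.533 0.149 0.08 ]
[ 0.5519 -0.0525  0.1995] 5.8
(0.426, -0.368) [array([ 0.1028, -0.3237,  0.0996]), np.float64(-0.2727843046980638)]
(0.501, -0.386) [array([ 0.0266, -0.3361,  0.1001]), np.float64(-0.2727843046980638)]
(0.592, -0.335) [array([-0.0603, -0.2785,  0.1006]), np.float64(-0.2727843046980638)]
```

jog_arm:
  motion: [0.3,-0.012,-0.045,0,0,0,0,0.3,-0.022,-0.09,0,0,0,0,0.3,-0.032,-0.135,0.01,0,0,0,0.3,-0.042,-0.18,0.03,0,0,0,0.3,-0.052,-0.22,0.06,0,0,0,0.3,-0.06,-0.26,0.08,0,0,0,0.3,-0.06,-0.2785,0.09,0,0,0,0.3,-0.06,-0.2785,0.1,0,0,0,0.3,-0.06,-0.2785,0.13,0,0,0,0.3,-0.06,-0.2785,0.155,0,0,0,0.3,-0.06,-0.2785,0.165,0,0,0,0.3,-0.06,-0.2785,0.166,0,0,0]

```text
time: 7.0
eef_pos: [0.5915, -0.3328, 0.0335]
orientation: [0.002, 0.037, 0.999, -0.0]
ft_force: [-0.3, -0.3, -0.4]
width: 0.0555
```

jog_arm:
  motion: [-0.6,0,0,0,0,0,0,-1,0,0,0,0,0,0,-1,0,0,0,0,0,0,-1,0,0,0,0,0,0,-1,0,0,0,0,0,0,-1,0,0,-0.04,0,0,0,-1,0,0,-0.09,0,0,0,-1,0,0.01,-0.135,0,0,0,-1,0,0.04,-0.165,0,0,0]

```text
time: 7.9
eef_pos: [0.5949, -0.2961, 0.2033]
orientation: [0.005, 0.038, 0.999, -0.003]
ft_force: [0.6, -0.5, 0.2]
width: 0.0307
```

```bash
python3 -c "
from h import *
print(Rt()[1],Rt()[2]['width'])
for n in [(.56,.125,.115),(.58,.095,.115)]: print(n,to(n,np.radians(86)))"
```

```text
[ 0.59489619 -0.29610726  0.20327398] 0.030655917279886577
(0.56, 0.125, 0.115) [array([0.0679, 0.4176, 0.0855]), np.float64(-0.38493745875217655)]
(0.58, 0.095, 0.115) [array([0.0456, 0.3893, 0.0859]), np.float64(-0.38493745875217655)]
```

jog_arm:
  motion: [-1,0.005,0.045,0,0,0,0,-1,0.01,0.09,0,0,0,0,-1,0.014,0.135,0,0,0,0,-1,0.018,0.18,0,0,0,0,-1,0.022,0.225,0,0,0,0,-1,0.026,0.27,0,0,0,0,-1,0.03,0.315,0,0,0,0,-1,0.034,0.355,0.005,0,0,0,-1,0.034,0.373,0.02,0,0,0,-1,0.034,0.373,0.05,0,0,0,-1,0.034,0.373,0.08,0,0,0,-1,0.034,0.373,0.085,0,0,0]

```text
time: 9.1
eef_pos: [0.5866, 0.078, 0.1117]
orientation: [0.001, 0.038, 0.999, -0.003]
ft_force: [-0.7, 0.7, -0.7]
width: 0.0306
```

jog_arm:
  motion: [-1,0,0,0.002,0,0,0,0,0,0,0.002,0,0,0,0.1,0,0,0,0,0,0,0.1,0,0,-0.03,0,0,0,0.3,0,-0.02,-0.07,0,0,0,0.3,0.01,-0.06,-0.085,0,0,0,0.3,0.02,-0.11,-0.085,0,0,0,0.3,0.03,-0.15,-0.085,0,0,0]

```text
time: 9.9
eef_pos: [0.5466, -0.0711, 0.2013]
orientation: [0.004, 0.038, 0.999, -0.004]
ft_force: [0.0, -0.7, -0.0]
width: 0.0551
```

```bash
python3 look.py l3; python3 -c "
from h import *
for n in [(.426,-.368),(.501,-.386)]: print(n,to([*n,.034],np.radians(86)))"
```

```text
pot top [195.3 203.4] 179 [0.584 0.119 0.08 ]
 pot top [210.  210.5] 172 [0.566 0.08  0.08 ]
 pot top [181.1 224.3] 89 [0.528 0.153 0.08 ]
top [382.6 242. ] 79 [378 238  10   9] [ 0.499 -0.385  0.027]
top [377.4 270. ] 87 [373 265  10  11] [ 0.424 -0.368  0.027]
side [284.  139.4] 40 [281 136   7   8] [ 0.505 -0.384  0.027]
side [305.8 143.6] 38 [302 141   8   6] [ 0.429 -0.366  0.027]
 pot side [269.8 259.1] 53 [0.533 0.149 0.08 ]
[ 0.5451 -0.0735  0.2001] 10.0
(0.426, -0.368) [array([ 0.0956, -0.3017,  0.1683]), np.float64(-0.6795446015413233)]
(0.501, -0.386) [array([ 0.0194, -0.3135,  0.1688]), np.float64(-0.6795446015413233)]
```

Next is the nut at (0.501, -0.386).

jog_arm:
  motion: [0.3,0.003,-0.045,0,0,0,0,0.3,0.006,-0.09,0,0,0,0,0.3,0.01,-0.135,0,0,0,0,0.3,0.014,-0.18,0.01,0,0,0,0.3,0.017,-0.225,0.03,0,0,0,0.3,0.019,-0.265,0.05,0,0,0,0.3,0.019,-0.3,0.075,0,0,0,0.3,0.019,-0.3135,0.1,0,0,0,0.3,0.019,-0.3135,0.13,0,0,0,0.3,0.019,-0.3135,0.155,0,0,0,0.3,0.019,-0.3135,0.167,0,0,0,0.3,0.019,-0.3135,0.168,0,0,0]

```text
time: 11.2
eef_pos: [0.501, -0.3849, 0.0335]
orientation: [0.001, 0.041, 0.999, -0.004]
ft_force: [0.4, 0.7, -0.3]
width: 0.0553
```

jog_arm:
  motion: [-0.6,0,0,0,0,0,0,-1,0,0,0,0,0,0,-1,0,0,0,0,0,0,-1,0,0,0,0,0,0,-1,0,0,0,0,0,0,-1,0,0,-0.04,0,0,0,-1,0,0,-0.09,0,0,0,-1,0,0.01,-0.135,0,0,0,-1,0,0.04,-0.165,0,0,0]

```text
time: 12.1
eef_pos: [0.5049, -0.3467, 0.2029]
orientation: [0.004, 0.042, 0.999, -0.006]
ft_force: [1.2, 0.5, 0.1]
width: 0.0305
```

```bash
python3 -c "
from h import *
print(Rt()[1],Rt()[2]['width'])
for n in [(.575,.15,.115),(.535,.11,.115)]: print(n,to(n,np.radians(86)))"
```

```text
[ 0.50490389 -0.34673437  0.20288093] 0.03050937953922864
(0.575, 0.15, 0.115) [array([-0.0274,  0.5019,  0.082 ]), np.float64(-0.8204749802220732)]
(0.535, 0.11, 0.115) [array([0.0091, 0.4587, 0.0822]), np.float64(-0.8204749802220732)]
```

jog_arm:
  motion: [-1,0,0.048,0,0,0,0,-1,0.003,0.096,0,0,0,0,-1,0.006,0.144,0,0,0,0,-1,0.008,0.192,0,0,0,0,-1,0.01,0.24,0,0,0,0,-1,0.012,0.288,0,0,0,0,-1,0.014,0.336,0,0,0,0,-1,0.016,0.384,0,0,0,0,-1,0.016,0.43,0.005,0,0,0,-1,0.016,0.462,0.02,0,0,0,-1,0.016,0.462,0.05,0,0,0,-1,0.016,0.462,0.08,0,0,0]

```text
time: 13.3
eef_pos: [0.5288, 0.1154, 0.117]
orientation: [0.005, 0.041, 0.999, -0.006]
ft_force: [0.6, -0.1, -0.8]
width: 0.0307
```

jog_arm:
  motion: [-1,0,0,0.004,0,0,0,0,0,0,0.004,0,0,0,0.1,0,0,0,0,0,0,0.1,0,0,-0.03,0,0,0,0.3,0,-0.02,-0.07,0,0,0,0.3,0.01,-0.06,-0.085,0,0,0,0.3,0.01,-0.11,-0.085,0,0,0,0.3,0.01,-0.15,-0.085,0,0,0,0.3,0.01,-0.19,-0.085,0,0,0]

```text
time: 14.2
eef_pos: [0.5037, -0.0744, 0.2078]
orientation: [0.008, 0.041, 0.999, -0.007]
ft_force: [0.0, 0.1, 0.9]
width: 0.0557
```

```bash
python3 look.py l4; python3 -c "
from h import *
for n in [(.426,-.368)]: print(n,to([*n,.034],np.radians(86)))"
```

```text
pot top [194.  197.2] 86 [0.6   0.123 0.08 ]
 pot top [210.  210.5] 172 [0.566 0.08  0.08 ]
 pot top [184.3 219. ] 176 [0.542 0.145 0.08 ]
 pot top [196.1 226.5] 87 [0.523 0.114 0.08 ]
top [377.4 270. ] 87 [373 265  10  11] [ 0.424 -0.368  0.027]
side [306.2 143.5] 36 [303 141   7   6] [ 0.428 -0.366  0.027]
 pot side [257.5 237. ] 139 [0.569 0.079 0.08 ]
 pot side [272.6 248. ] 70 [0.527 0.113 0.08 ]
 pot side [243.6 249.6] 67 [0.604 0.122 0.08 ]
 pot side [264.2 256.5] 136 [0.548 0.141 0.08 ]
[ 0.5038 -0.077   0.2076] 14.3
(0.426, -0.368) [array([ 0.055 , -0.2941,  0.1772]), np.float64(-1.0087728879992284)]
```

jog_arm:
  motion: [0.3,0.01,-0.045,0,0,0,0,0.3,0.02,-0.09,0,0,0,0,0.3,0.03,-0.135,0,0,0,0,0.3,0.04,-0.18,0.01,0,0,0,0.3,0.05,-0.225,0.03,0,0,0,0.3,0.055,-0.265,0.05,0,0,0,0.3,0.055,-0.29,0.075,0,0,0,0.3,0.055,-0.294,0.11,0,0,0,0.3,0.055,-0.294,0.14,0,0,0,0.3,0.055,-0.294,0.165,0,0,0,0.3,0.055,-0.294,0.176,0,0,0,0.3,0.055,-0.294,0.177,0,0,0]

```text
time: 15.5
eef_pos: [0.4261, -0.3674, 0.0339]
orientation: [0.008, 0.044, 0.999, -0.007]
ft_force: [-0.5, 0.2, -0.2]
width: 0.0553
```

jog_arm:
  motion: [-0.6,0,0,0,0,0,0,-1,0,0,0,0,0,0,-1,0,0,0,0,0,0,-1,0,0,0,0,0,0,-1,0,0,0,0,0,0,-1,0,0,-0.04,0,0,0,-1,0,0,-0.09,0,0,0,-1,0,0.01,-0.135,0,0,0,-1,0,0.04,-0.165,0,0,0]

```text
time: 16.4
eef_pos: [0.4285, -0.3279, 0.2034]
orientation: [0.01, 0.045, 0.999, -0.01]
ft_force: [1.0, 0.6, 0.5]
width: 0.0305
```

```bash
cat >> h.py <<'E'
def fix(p,yaw):
    "shift in tool axes and rotation vector (deg, tool axes) to TCP at p, pointing down, tool y at world angle yaw deg"
    r,e,s=Rt(); a=np.radians(yaw); y=np.array([np.cos(a),np.sin(a),0]); z=np.array([0,0,-1.]); x=np.cross(y,z)
    g=R.from_matrix(np.c_[x,y,z]); return r.inv().apply(np.array(p)-e).round(4),np.degrees((r.inv()*g).as_rotvec()).round(2)
E
python3 -c "
from h import *
print(Rt()[1],Rt()[2]['width'])
print(fix((.565,.1,.115),86))"
```

```text
[ 0.42854635 -0.32791133  0.20335672] 0.030454611044937314
(array([-0.0957,  0.4401,  0.0817]), array([-1.16,  1.24, -1.14]))
```

jog_arm:
  motion: [-1,-0.01,0.046,0,-0.2,0.2,0,-1,-0.02,0.092,0,-0.4,0.4,-0.3,-1,-0.03,0.138,0,-0.6,0.6,-0.6,-1,-0.04,0.184,0,-0.8,0.8,-0.8,-1,-0.05,0.23,0,-1,1,-1,-1,-0.06,0.276,0,-1.16,1.24,-1.14,-1,-0.07,0.322,0,-1.16,1.24,-1.14,-1,-0.085,0.368,0,-1.16,1.24,-1.14,-1,-0.096,0.41,0.005,-1.16,1.24,-1.14,-1,-0.096,0.442,0.02,-1.16,1.24,-1.14,-1,-0.096,0.442,0.05,-1.16,1.24,-1.14,-1,-0.096,0.442,0.07,-1.16,1.24,-1.14]

```text
time: 17.6
eef_pos: [0.5646, 0.1035, 0.1254]
orientation: [-0.0, 0.034, 0.999, -0.0]
ft_force: [-0.8, -0.4, -0.8]
width: 0.0308
```

jog_arm:
  motion: [-1,0,0,0.006,0,0,0,0,0,0,0.006,0,0,0,0.1,0,0,0,0,0,0,0.1,0,0,-0.03,0,0,0,0.1,0,-0.02,-0.07,0,0,0,0,0.01,-0.06,-0.085,0,0,0,0,0.02,-0.11,-0.085,0,0,0,0,0.03,-0.15,-0.085,0,0,0]

```text
time: 18.4
eef_pos: [0.5261, -0.0465, 0.2148]
orientation: [0.003, 0.034, 0.999, -0.001]
ft_force: [-0.1, 0.0, -0.4]
width: 0.0427
```

```bash
python3 look.py l5 200 165 130 150; python3 -c "
from h import *
print(fix((.515,-.061,.15),86.8))"
```

```text
pot top [210.  210.5] 174 [0.566 0.08  0.08 ]
 pot top [196.2 226.4] 88 [0.524 0.114 0.08 ]
 pot side [272.6 248.1] 72 [0.527 0.113 0.08 ]
[ 0.5247 -0.0488  0.2135] 18.5
(array([ 0.009 , -0.0127,  0.0635]), array([-0.17,  0.2 , -0.99]))
```

View pics/l5c.png

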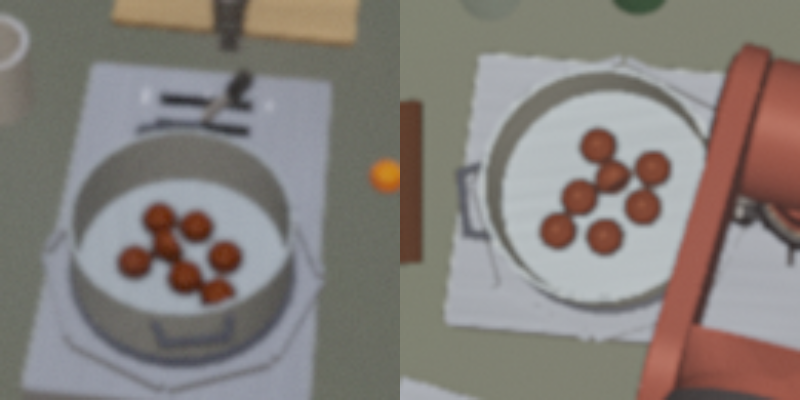

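All seven nuts are in the pot, with nothing left on the board and the pot in its place. Next is the lever.

jog_arm:
  motion: [0,0.01,-0.012,0.03,0,0,-1,0,0.01,-0.0127,0.06,0,0,-1,0,0.01,-0.0127,0.085,0,0,-1,0,0.01,-0.0127,0.1,0,0,-1,0,0.01,-0.0127,0.1015,0,0,-1,0,0.01,-0.0127,0.1015,0,0,-1,-1,0.01,-0.0127,0.1015,0,0,-1,-1,0.01,-0.0127,0.1015,0,0,-1,-1,0.01,-0.0127,0.1015,0,0,-1,-1,0.01,-0.0127,0.1015,0,0,-1]
  grip_force: 20

```text
time: 19.5
eef_pos: [0.5155, -0.0577, 0.114]
orientation: [0.003, 0.029, 1.0, 0.002]
ft_force: [0.1, 11.7, 4.1]
width: 0.0156
```

jog_arm:
  motion: [-1,-0.01,0,-0.005,0,0,0,-1,-0.02,0,-0.008,0,0,0,-1,-0.028,0,-0.009,0,0,0,-1,-0.032,0,-0.009,0,0,0,-1,-0.032,0,-0.009,0,0,0,0,-0.032,0,-0.009,0,0,0,0,-0.032,0,-0.009,0,0,0,0,-0.032,0,-0.04,0,0,0,0,-0.032,0.03,-0.08,0,0,0,0,-0.02,0.08,-0.11,0,0,0,0,0,0.13,-0.13,0,0,0,0,0.02,0.175,-0.13,0,0,0]

```text
time: 20.7
eef_pos: [0.5125, 0.1048, 0.2474]
orientation: [0.008, 0.03, 1.0, 0.002]
ft_force: [1.0, 0.5, 0.4]
width: 0.043
```

```bash
python3 - <<'E'
from h import *
a=grab("side","s6");b=grab("top","t6")
cv2.imwrite("pics/l6c.png",np.hstack([cv2.resize(q,(400,400),interpolation=cv2.INTER_CUBIC) for q in(b[190:260,240:310],a[170:240,235:305])]))
print(Rt()[1], fix((.535,.347,.30),94))
E
```

```text
[0.50955143 0.10840359 0.24538589] (array([-0.0137,  0.24  , -0.0528]), array([ 0.36,  0.64, -6.95]))
```

View pics/l6c.png

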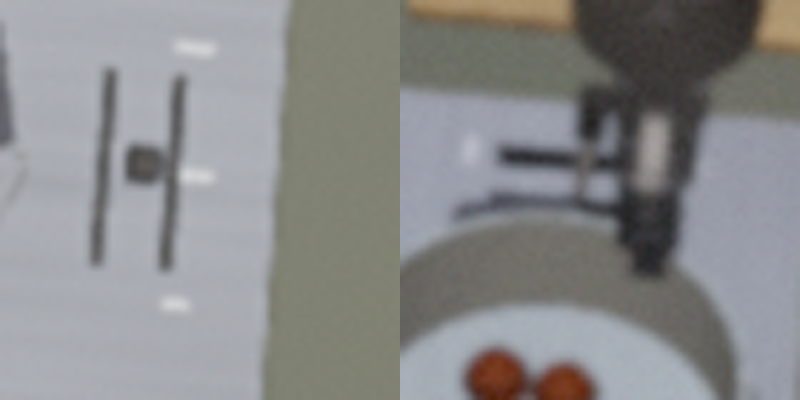

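jog_arm:
  motion: [0.3,-0.002,0.045,-0.03,0,0.2,-2,0.3,-0.004,0.09,-0.05,0.2,0.4,-4,0.3,-0.008,0.135,-0.0528,0.3,0.6,-6,0.3,-0.011,0.18,-0.0528,0.36,0.64,-7.1,0.3,-0.0137,0.22,-0.0528,0.36,0.64,-7.1,0.3,-0.0137,0.24,-0.0528,0.36,0.64,-7.1,0.3,-0.0137,0.24,-0.0528,0.36,0.64,-7.1]

```text
time: 21.5
eef_pos: [0.5353, 0.3487, 0.2995]
orientation: [0.0, -0.038, 0.999, 0.0]
ft_force: [-0.3, -0.3, -0.0]
width: 0.0554
```

```bash
python3 - <<'E'
from h import *
f=400/70
print("knob top",onz("top",145/f+240,163/f+190,.137))
print(Rt()[1], fix((.535,.347,.204),94.2))
b=grab("top","t7");a=grab("side","s7")
cv2.imwrite("pics/l7c.png",np.hstack([cv2.resize(q,(400,400),interpolation=cv2.INTER_CUBIC) for q in(b[160:260,50:150],a[250:350,210:310])]))
E
```

```text
knob top [ 0.53970918 -0.06195606  0.137     ]
[0.53527197 0.34870666 0.29947921] (array([ 0.0004, -0.0017,  0.0955]), array([0.01, 0.03, 0.1 ]))
```

View pics/l7c.png

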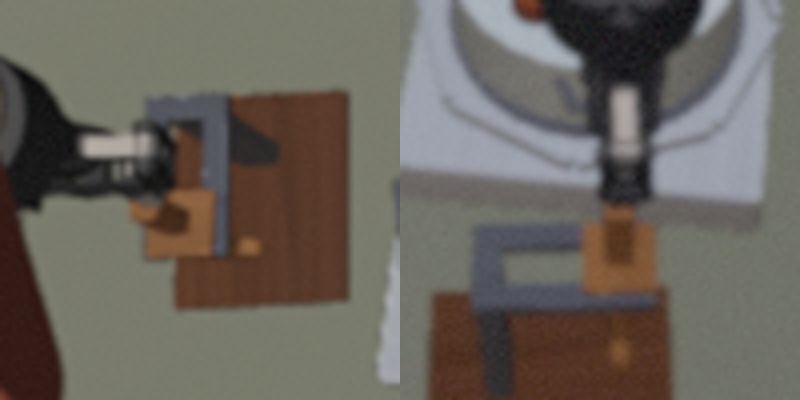

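The gripper sits above the spoon, with handle and collar as expected. The knob may stand slightly short of upright, so I'll check it before taking the spoon.

```bash
python3 - <<'E'
from h import *
b=cv2.imread("pics/t7.png");a=cv2.imread("pics/s7.png")
cv2.imwrite("pics/l8c.png",np.hstack([cv2.resize(q,(400,400),interpolation=cv2.INTER_CUBIC) for q in(b[200:240,245:285],a[170:210,240:280])]))
piv=np.array([.549,-.062,.06]);
for th in(.4,.5,.6,.7):
    t=th-.6; d=np.array([np.sin(t),0,np.cos(t)])
    for n,o,q in(("top",(245,200),0),("side",(240,170),400)):
        for L in(.01,.047,.077):print(th,n,L,((proj(n,piv+L*d)-o)*10+[q,0]).round(0),end=" ")
    print()
E
```

```text
0.4 top 0.01 [192. 195.] 0.4 top 0.047 [198. 203.] 0.4 top 0.077 [203. 210.] 0.4 side 0.01 [679. 307.] 0.4 side 0.047 [705. 225.] 0.4 side 0.077 [727. 156.] 
0.5 top 0.01 [192. 191.] 0.5 top 0.047 [198. 185.] 0.5 top 0.077 [204. 179.] 0.5 side 0.01 [676. 307.] 0.5 side 0.047 [689. 223.] 0.5 side 0.077 [700. 153.] 
0.6 top 0.01 [192. 187.] 0.6 top 0.047 [199. 166.] 0.6 top 0.077 [204. 148.] 0.6 side 0.01 [673. 306.] 0.6 side 0.047 [673. 222.] 0.6 side 0.077 [673. 151.] 
0.7 top 0.01 [192. 184.] 0.7 top 0.047 [199. 148.] 0.7 top 0.077 [205. 117.] 0.7 side 0.01 [669. 306.] 0.7 side 0.047 [657. 222.] 0.7 side 0.077 [646. 151.]
```

View pics/l8c.png

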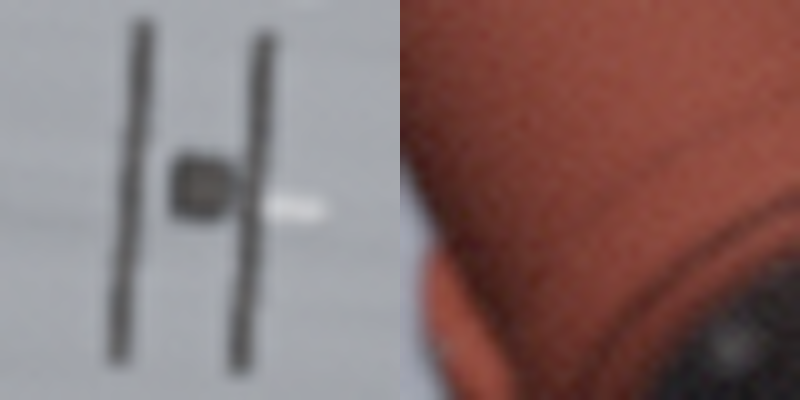

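The knob top is at row 187, where upright would be about row 155. That puts the lever at about 0.5 rad, so I'll nudge it about 0.1 rad further.

```bash
python3 -c "
from h import *
print(fix((.541,-.056,.21),86.8))"
```

```text
(array([ 0.0233, -0.4012,  0.0901]), array([-0.09, -0.01,  7.35]))
```

jog_arm:
  motion: [0,0.002,-0.045,0,0,0,2,0,0.005,-0.09,0,0,0,4,0,0.008,-0.135,0.01,0,0,5.5,0,0.01,-0.18,0.02,0,0,7.35,0,0.013,-0.225,0.04,0,0,7.35,0,0.016,-0.27,0.06,0,0,7.35,0,0.02,-0.315,0.08,0,0,7.35,0,0.023,-0.36,0.09,0,0,7.35,0,0.023,-0.39,0.09,0,0,7.35,0,0.0233,-0.401,0.09,0,0,7.35,0,0.0233,-0.401,0.09,0,0,7.35]

```text
time: 22.7
eef_pos: [0.5405, -0.0583, 0.2104]
orientation: [0.0, 0.03, 1.0, -0.001]
ft_force: [-0.6, 0.5, 0.4]
width: 0.043
```

```bash
python3 -c "
from h import *
print(Rt()[1],fix((.541,-.056,.118),86.8))"
```

```text
[ 0.54048388 -0.05830364  0.21044721] (array([-0.0003,  0.0025,  0.0924]), array([-0.11,  0.02, -0.27]))
```

jog_arm:
  motion: [0,0,0.0015,0.04,0,0,0,0,0,0.0015,0.08,0,0,0,0,0,0.0015,0.092,0,0,0,0,0,0.0015,0.0925,0,0,0,-1,0,0.0015,0.0925,0,0,0,-1,0,0.0015,0.0925,0,0,0,-1,0,0.0015,0.0925,0,0,0,-1,0,0.0015,0.0925,0,0,0,-1,-0.004,0.0015,0.0925,0,0,0,-1,-0.007,0.0015,0.0925,0,0,0,-1,-0.007,0.0015,0.0925,0,0,0,-1,-0.007,0.0015,0.0925,0,0,0]

```text
time: 23.9
eef_pos: [0.5479, -0.0592, 0.1206]
orientation: [0.0, 0.03, 1.0, -0.003]
ft_force: [-4.2, -5.2, 3.2]
width: 0.016
```

jog_arm:
  motion: [0,0,0,0,0,0,0,0,0,0,0,0,0,0,0,0,0,-0.03,0,0,0,0,0,0,-0.07,0,0,0,0,0,0.03,-0.11,0,0,-2,0,0,0.08,-0.15,0,0,-4,0,0,0.13,-0.17,0,0,-5,0,0,0.17,-0.17,0,0,-6,0,0,0.21,-0.17,0,0,-7,0,0,0.26,-0.17,0,0,-7.4,0,0,0.31,-0.17,0,0,-7.4,0,0,0.35,-0.17,0,0,-7.4]

```text
time: 25.1
eef_pos: [0.5688, 0.2946, 0.2898]
orientation: [0.001, -0.035, 0.999, -0.002]
ft_force: [0.7, -1.3, 0.1]
width: 0.0423
```

```bash
python3 - <<'E'
from h import *
b=grab("top","t9")
cv2.imwrite("pics/l9c.png",cv2.resize(b[200:240,245:285],(400,400),interpolation=cv2.INTER_CUBIC))
print(Rt()[1],fix((.535,.347,.30),94.2))
E
```

```text
[0.56828416 0.30018089 0.28955516] (array([ 0.0297,  0.0492, -0.0104]), array([0.12, 0.14, 0.06]))
```

View pics/l9c.png

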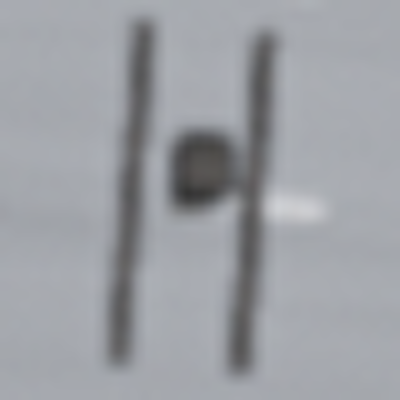

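The knob's top face is now at (203,165), against about row 155 predicted for upright, so the lever is at about 0.57 rad. That is inside the band. Now the spoon.

jog_arm:
  motion: [0.3,0.02,0.03,-0.01,0,0,0,0.3,0.0297,0.0475,-0.01,0,0,0,0.3,0.0297,0.0475,0.01,0,0,0,0.3,0.0297,0.0475,0.04,0,0,0,0.3,0.0297,0.0475,0.07,0,0,0,0.3,0.0297,0.0475,0.086,0,0,0,0.3,0.0297,0.0475,0.086,0,0,0,-1,0.0297,0.0475,0.086,0,0,0,-1,0.0297,0.0475,0.086,0,0,0,-1,0.0297,0.0475,0.086,0,0,0,-1,0.0297,0.0475,0.086,0,0,0,-1,0.0297,0.0475,0.086,0,0,0]
  grip_force: 20

```text
time: 26.35
eef_pos: [0.5366, 0.3462, 0.206]
orientation: [0.003, -0.037, 0.999, 0.002]
ft_force: [0.7, 0.4, 5.3]
width: 0.0155
```

```bash
python3 - <<'E'
from h import *
b=grab("top","t10");a=grab("side","s10")
cv2.imwrite("pics/l10c.png",np.hstack([cv2.resize(q,(400,400),interpolation=cv2.INTER_CUBIC) for q in(b[170:250,70:150],a[290:370,210:290])]))
print(Rt()[1],Rt()[2]['width'],fix((.535,.347,.204),94.2))
E
```

```text
[0.53661849 0.34621989 0.2059868 ] 0.015362024683675701 (array([0.0016, 0.0009, 0.002 ]), array([0.21, 0.37, 0.07]))
```

View pics/l10c.png

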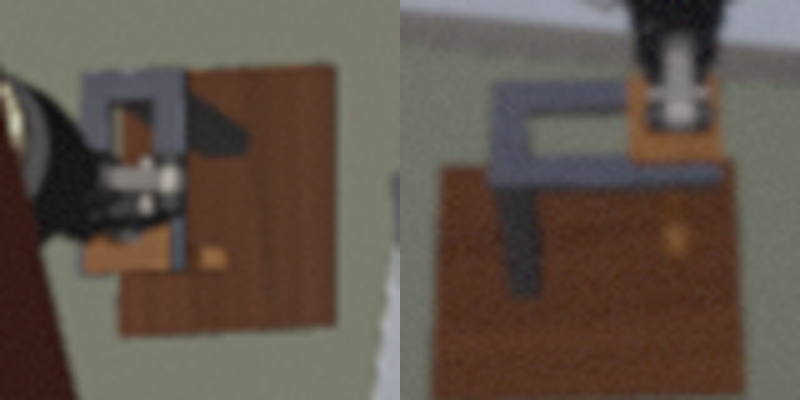

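jog_arm:
  motion: [-1,0,0,0,0,0,0,-1,0,0,0,0,0,0,-1,0,0,0,0,0,0,-1,0,0,-0.01,0,0,0,-1,0,0,-0.018,0,0,0,-1,0,0,-0.02,0,0,0,-1,0.02,0,-0.02,0,0,0,-1,0.045,0,-0.02,0,0,0,-1,0.065,0,-0.02,0,0,0,-1,0.07,0,-0.05,0,0,0,-1,0.07,0,-0.09,0,0,0,-1,0.07,0,-0.13,0,0,0]
  grip_force: 120

```text
time: 27.65
eef_pos: [0.4651, 0.3402, 0.336]
orientation: [0.002, -0.037, 0.999, 0.002]
ft_force: [1.3, -0.2, -0.3]
width: 0.0142
```

```bash
python3 - <<'E'
from h import *
b=grab("top","t11");a=grab("side","s11")
cv2.imwrite("pics/l11c.png",np.hstack([cv2.resize(q,(400,400),interpolation=cv2.INTER_CUBIC) for q in(b[140:300,40:200],a[190:350,190:350])]))
print(Rt()[1],Rt()[2]['width'],Rt()[2]['ft_force'],fix((.558+.045*np.cos(-1),.109+.045*np.sin(-1),.33),86))
E
```

```text
[0.4688597  0.34220353 0.34400658] 0.014577483805871443 [0.5337669  0.34177822 0.08777074] (array([-0.0927, -0.2789,  0.0131]), array([0.64, 1.07, 8.27]))
```

View pics/l11c.png

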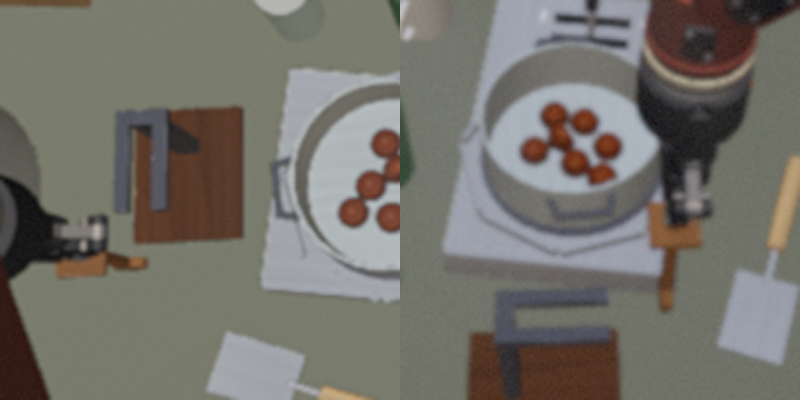

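The picture shows the spoon held upright and clear of the rack, with seven nuts in the pot and the pot undisturbed. I'll now triangulate the nut heights for the floor level and compute the entry point.

```bash
python3 - <<'E'
from h import *
print("board",[two(s,t)[0].round(4) for t,s in(((382.6,242.1),(284,139.4)),((377.4,270),(306,143.5)))])
print("pot",[two(s,t)[0].round(4) for t,s in(((196.2,226.4),(272.6,248.1)),((194,197.2),(243.6,249.6)),((181.1,224.3),(269.8,259.1)),((208.3,216.7),(263.2,238.3)))])
f=2.5
print("rim side",onz("side",(572-400)/f+190,117/f+190,.134),"rim l/r",onz("side",83/f+190,120/f+190,.134),onz("side",262/f+190,130/f+190,.134))
r,e,s=Rt(); m=r.as_matrix(); print(e, m.round(4))
for p in [(.508,.069,.344),(.508,.069,.26),(.508,.069,.246)]: print(to(p))
E
```

```text
board [array([ 0.5019, -0.3866,  0.0242]), array([ 0.4262, -0.3695,  0.0237])]
pot [array([0.5254, 0.1135, 0.0795]), array([0.602 , 0.1226, 0.0804]), array([0.5304, 0.1518, 0.084 ]), array([0.5516, 0.0832, 0.0804])]
rim side [0.56305409 0.11769487 0.134     ] rim l/r [0.6541156  0.12575656 0.134     ] [0.4706181  0.12978323 0.134     ]
[0.4688597  0.34220353 0.34400658] [[-0.997  -0.0746  0.0186]
 [-0.0744  0.9972  0.0111]
 [-0.0194  0.0097 -0.9998]]
[array([-0.0187, -0.2753, -0.0023])]
[array([-0.0171, -0.2762,  0.0817])]
[array([-0.0168, -0.2763,  0.0957])]
```

jog_arm:
  motion: [-1,-0.002,-0.045,-0.0023,0,0,0,-1,-0.004,-0.09,-0.0023,0,0,0,-1,-0.007,-0.135,-0.0023,0,0,0,-1,-0.01,-0.18,-0.0023,0,0,0,-1,-0.014,-0.225,-0.0023,0,0,0,-1,-0.0187,-0.26,-0.0023,0,0,0,-1,-0.0187,-0.2753,-0.0023,0,0,0,-1,-0.018,-0.276,0.02,0,0,0,-1,-0.0175,-0.276,0.05,0,0,0,-1,-0.017,-0.276,0.075,0,0,0,-1,-0.017,-0.276,0.08,0,0,0,-1,-0.017,-0.276,0.08,0,0,0]

```text
time: 28.95
eef_pos: [0.507, 0.0691, 0.2604]
orientation: [0.008, -0.037, 0.999, 0.005]
ft_force: [-0.0, -0.9, 0.0]
width: 0.0147
```

```bash
python3 - <<'E'
from h import *
b=grab("top","t12");a=grab("side","s12")
cv2.imwrite("pics/l12c.png",np.hstack([cv2.resize(q,(400,400),interpolation=cv2.INTER_CUBIC) for q in(b[150:270,140:260],a[180:300,200:320])]))
r,e,s=Rt();print(e,s['ft_force'])
E
```

```text
[0.50873247 0.06921107 0.26305076] [-0.38951723  0.49013291 -0.12561186]
```

View pics/l12c.png

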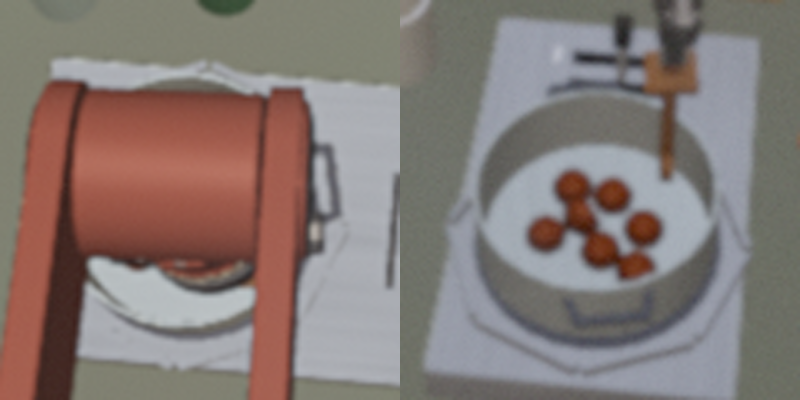

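The tip hangs in clear floor space at side (280,232), with the lever upright behind it. I'll lower it and stir.

```bash
cat > circ.py <<'E'
import sys
from h import *
C=np.array([.560,.110]); Z=.246
g=R.from_quat([-.037,.999,.002,.003])
r,e,s=Rt(); print(e.round(4),s['ft_force'].round(1),s['width'],"ang",np.degrees(np.arctan2(*(e[:2]-C)[::-1])).round(1),"r",np.linalg.norm(e[:2]-C).round(3))
rv=np.degrees((r.inv()*g).as_rotvec()).round(1)
def row(a,rad,z=Z):
    p=np.r_[C+rad*np.array([np.cos(np.radians(a)),np.sin(np.radians(a))]),z]; return [-1,*[float(v) for v in r.inv().apply(p-e).round(3)],*[float(v) for v in rv]]
rows=eval(sys.argv[1]); out=[x for q in rows for x in row(*q)]
print(out)
E
python3 circ.py "[(218.6,.065,.255),(218.6,.065),(218.6,.065),(230,.062),(243,.058),(256,.054),(270,.05),(285,.046),(300,.045),(315,.045),(330,.045),(345,.045)]"
```

```text
[0.5087 0.0692 0.2631] [-0.4  0.5 -0.1] 0.014705632733485536 ang -141.5 r 0.066
[-1, -0.0, 0.0, 0.008, 0.3, 0.9, 0.0, -1, -0.0, 0.0, 0.017, 0.3, 0.9, 0.0, -1, -0.0, 0.0, 0.017, 0.3, 0.9, 0.0, -1, -0.011, -0.008, 0.017, 0.3, 0.9, 0.0, -1, -0.024, -0.013, 0.017, 0.3, 0.9, 0.0, -1, -0.037, -0.015, 0.018, 0.3, 0.9, 0.0, -1, -0.05, -0.013, 0.018, 0.3, 0.9, 0.0, -1, -0.062, -0.009, 0.018, 0.3, 0.9, 0.0, -1, -0.073, -0.004, 0.019, 0.3, 0.9, 0.0, -1, -0.083, 0.003, 0.019, 0.3, 0.9, 0.0, -1, -0.091, 0.011, 0.019, 0.3, 0.9, 0.0, -1, -0.096, 0.022, 0.019, 0.3, 0.9, 0.0]
```

jog_arm:
  motion: [-1,0,0,0.008,0.3,0.9,0,-1,0,0,0.017,0.3,0.9,0,-1,0,0,0.017,0.3,0.9,0,-1,-0.011,-0.008,0.017,0.3,0.9,0,-1,-0.024,-0.013,0.017,0.3,0.9,0,-1,-0.037,-0.015,0.018,0.3,0.9,0,-1,-0.05,-0.013,0.018,0.3,0.9,0,-1,-0.062,-0.009,0.018,0.3,0.9,0,-1,-0.073,-0.004,0.019,0.3,0.9,0,-1,-0.083,0.003,0.019,0.3,0.9,0,-1,-0.091,0.011,0.019,0.3,0.9,0,-1,-0.096,0.022,0.019,0.3,0.9,0]

```text
time: 30.25
eef_pos: [0.6038, 0.0994, 0.2462]
orientation: [0.003, -0.037, 0.999, 0.002]
ft_force: [0.3, -1.0, -0.9]
width: 0.0147
```

```bash
python3 circ.py "[(a,.045) for a in range(0,180,15)]"
```

```text
[0.6038 0.0994 0.2462] [ 0.3 -1.  -0.9] 0.014686068342160742 ang -13.7 r 0.045
[-1, -0.002, 0.011, 0.0, 0.0, -0.0, 0.0, -1, -0.001, 0.022, 0.0, 0.0, -0.0, 0.0, -1, 0.002, 0.033, 0.0, 0.0, -0.0, 0.0, -1, 0.009, 0.043, 0.0, 0.0, -0.0, 0.0, -1, 0.018, 0.051, 0.0, 0.0, -0.0, 0.0, -1, 0.028, 0.056, 0.0, 0.0, -0.0, 0.0, -1, 0.04, 0.059, 0.0, 0.0, -0.0, 0.0, -1, 0.051, 0.058, 0.0, 0.0, -0.0, 0.0, -1, 0.062, 0.054, 0.0, 0.0, -0.0, 0.0, -1, 0.072, 0.048, 0.0, 0.0, -0.0, 0.0, -1, 0.08, 0.039, -0.0, 0.0, -0.0, 0.0, -1, 0.085, 0.029, -0.0, 0.0, -0.0, 0.0]
```

jog_arm:
  motion: [-1,-0.002,0.011,0,0,0,0,-1,-0.001,0.022,0,0,0,0,-1,0.002,0.033,0,0,0,0,-1,0.009,0.043,0,0,0,0,-1,0.018,0.051,0,0,0,0,-1,0.028,0.056,0,0,0,0,-1,0.04,0.059,0,0,0,0,-1,0.051,0.058,0,0,0,0,-1,0.062,0.054,0,0,0,0,-1,0.072,0.048,0,0,0,0,-1,0.08,0.039,0,0,0,0,-1,0.085,0.029,0,0,0,0]

```text
time: 31.45
eef_pos: [0.5162, 0.1208, 0.2459]
orientation: [0.003, -0.037, 0.999, 0.002]
ft_force: [-0.3, 0.0, 0.0]
width: 0.0144
```

```bash
python3 circ.py "[(a,.045) for a in range(180,360,15)]"
```

```text
[0.5162 0.1208 0.2459] [-0.3  0.   0. ] 0.014374068384303208 ang 166.1 r 0.045
[-1, 0.002, -0.011, -0.0, 0.0, -0.0, 0.0, -1, 0.001, -0.022, -0.0, 0.0, -0.0, 0.0, -1, -0.002, -0.034, -0.0, 0.0, -0.0, 0.0, -1, -0.009, -0.043, -0.0, 0.0, -0.0, 0.0, -1, -0.018, -0.051, -0.0, 0.0, -0.0, 0.0, -1, -0.028, -0.057, -0.0, 0.0, -0.0, 0.0, -1, -0.04, -0.059, -0.0, 0.0, -0.0, 0.0, -1, -0.051, -0.058, -0.0, 0.0, -0.0, 0.0, -1, -0.062, -0.055, -0.0, 0.0, -0.0, 0.0, -1, -0.072, -0.048, 0.0, 0.0, -0.0, 0.0, -1, -0.08, -0.039, 0.0, 0.0, -0.0, 0.0, -1, -0.085, -0.029, 0.0, 0.0, -0.0, 0.0]
```

jog_arm:
  motion: [-1,0.002,-0.011,0,0,0,0,-1,0.001,-0.022,0,0,0,0,-1,-0.002,-0.034,0,0,0,0,-1,-0.009,-0.043,0,0,0,0,-1,-0.018,-0.051,0,0,0,0,-1,-0.028,-0.057,0,0,0,0,-1,-0.04,-0.059,0,0,0,0,-1,-0.051,-0.058,0,0,0,0,-1,-0.062,-0.055,0,0,0,0,-1,-0.072,-0.048,0,0,0,0,-1,-0.08,-0.039,0,0,0,0,-1,-0.085,-0.029,0,0,0,0]

```text
time: 32.65
eef_pos: [0.6037, 0.0995, 0.2462]
orientation: [0.003, -0.037, 0.999, 0.002]
ft_force: [0.4, -0.8, -0.4]
width: 0.0148
```

```bash
python3 - <<'E'
from h import *
a=grab("side","s13")
cv2.imwrite("pics/l13c.png",cv2.resize(a[180:300,200:320],(500,500),interpolation=cv2.INTER_CUBIC))
r,e,s=Rt();print(e,s['orientation'],s['ft_force'],s['width'])
E
```

```text
[0.60392953 0.1011942  0.24625549] [ 0.00315626 -0.03799519  0.99926804  0.00312903] [1.03914274 1.11470705 0.29458466] 0.014507361688879039
```

View pics/l13c.png

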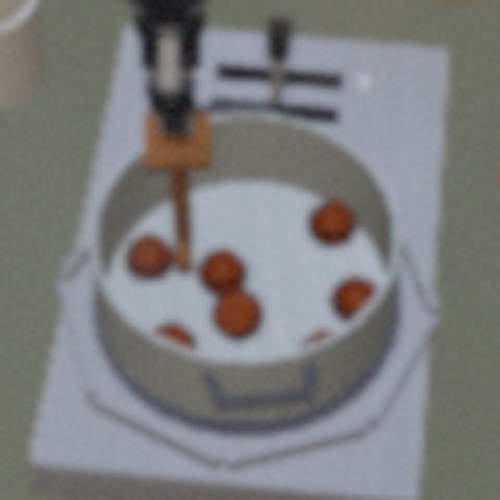

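The nuts have been spread around and the spoon is upright and undisturbed. The lever is upright at the top of the crop. Two more turns.

jog_arm:
  motion: [-1,-0.002,0.01,0,0,0,0,-1,-0.001,0.02,0,0,0,0,-1,0.002,0.031,0,0,0,0,-1,0.009,0.041,0,0,0,0,-1,0.018,0.049,0,0,0,0,-1,0.028,0.054,0,0,0,0,-1,0.04,0.057,0,0,0,0,-1,0.051,0.056,0,0,0,0,-1,0.062,0.052,0,0,0,0,-1,0.072,0.046,0,0,0,0,-1,0.08,0.037,0,0,0,0,-1,0.085,0.027,0,0,0,0]

```text
time: 33.9
eef_pos: [0.5164, 0.1207, 0.2459]
orientation: [0.003, -0.038, 0.999, 0.003]
ft_force: [-0.2, 0.4, -0.6]
width: 0.0148
```

jog_arm:
  motion: [-1,0.002,-0.011,0,0,0,0,-1,0.001,-0.022,0,0,0,0,-1,-0.002,-0.034,0,0,0,0,-1,-0.009,-0.043,0,0,0,0,-1,-0.018,-0.051,0,0,0,0,-1,-0.028,-0.057,0,0,0,0,-1,-0.04,-0.059,0,0,0,0,-1,-0.051,-0.058,0,0,0,0,-1,-0.062,-0.055,0,0,0,0,-1,-0.072,-0.048,0,0,0,0,-1,-0.08,-0.039,0,0,0,0,-1,-0.085,-0.029,0,0,0,0]

```text
time: 35.1
eef_pos: [0.6008, 0.0977, 0.2449]
orientation: [-0.002, -0.038, 0.999, 0.001]
ft_force: [-5.9, -2.5, 1.8]
width: 0.0147
```

jog_arm:
  motion: [-1,-0.002,0.011,0,0,0,0,-1,-0.001,0.022,0,0,0,0,-1,0.002,0.033,0,0,0,0,-1,0.009,0.043,0,0,0,0,-1,0.018,0.051,0,0,0,0,-1,0.028,0.056,0,0,0,0,-1,0.04,0.059,0,0,0,0,-1,0.051,0.058,0,0,0,0,-1,0.062,0.054,0,0,0,0,-1,0.072,0.048,0,0,0,0,-1,0.08,0.039,0,0,0,0,-1,0.085,0.029,0,0,0,0]

```text
time: 36.3
eef_pos: [0.5162, 0.1199, 0.2469]
orientation: [0.003, -0.038, 0.999, 0.002]
ft_force: [6.5, 1.9, -0.1]
width: 0.0146
```

jog_arm:
  motion: [-1,0.002,-0.011,0,0,0,0,-1,0.001,-0.022,0,0,0,0,-1,-0.002,-0.034,0,0,0,0,-1,-0.009,-0.043,0,0,0,0,-1,-0.018,-0.051,0,0,0,0,-1,-0.028,-0.057,0,0,0,0,-1,-0.04,-0.059,0,0,0,0,-1,-0.051,-0.058,0,0,0,0,-1,-0.062,-0.055,0,0,0,0,-1,-0.072,-0.048,0,0,0,0,-1,-0.08,-0.039,0,0,0,0,-1,-0.085,-0.029,0,0,0,0]

```text
time: 37.5
eef_pos: [0.6037, 0.0981, 0.2468]
orientation: [0.002, -0.038, 0.999, 0.002]
ft_force: [-0.8, -0.1, -1.0]
width: 0.0144
```

```bash
python3 circ.py "[(0,.045),(15,.045),(30,.045),(45,.045),(50,.043),(50,.04,.27),(50,.03,.31),(50,.03,.34)]"
```

```text
[0.6037 0.0981 0.2468] [-0.8 -0.1 -1. ] 0.01435269327167914 ang -15.3 r 0.045
[-1, -0.002, 0.012, 0.001, 0.0, -0.1, 0.1, -1, -0.002, 0.024, 0.001, 0.0, -0.1, 0.1, -1, 0.002, 0.035, 0.001, 0.0, -0.1, 0.1, -1, 0.008, 0.045, 0.001, 0.0, -0.1, 0.1, -1, 0.013, 0.046, 0.001, 0.0, -0.1, 0.1, -1, 0.015, 0.044, -0.023, 0.0, -0.1, 0.1, -1, 0.021, 0.037, -0.063, 0.0, -0.1, 0.1, -1, 0.021, 0.037, -0.093, 0.0, -0.1, 0.1]
```

jog_arm:
  motion: [-1,-0.002,0.012,0.001,0,0,0,-1,-0.002,0.024,0.001,0,0,0,-1,0.002,0.035,0.001,0,0,0,-1,0.008,0.045,0.001,0,0,0,-1,0.013,0.046,0.001,0,0,0,-1,0.013,0.046,0.001,0,0,0,-1,0.015,0.044,-0.023,0,0,0,-1,0.021,0.037,-0.063,0,0,0,-1,0.021,0.037,-0.093,0,0,0,-1,0.021,0.037,-0.093,0,0,0,-1,0.021,0.037,-0.093,0,0,0]

```text
time: 38.6
eef_pos: [0.5799, 0.1325, 0.341]
orientation: [0.004, -0.038, 0.999, 0.002]
ft_force: [-0.5, -0.1, -0.4]
width: 0.0146
```

```bash
python3 - <<'E'
from h import *
a=grab("side","s14");b=grab("top","t14")
cv2.imwrite("pics/l14c.png",np.hstack([cv2.resize(q,(400,400),interpolation=cv2.INTER_CUBIC) for q in(b[150:270,140:260],a[180:300,200:320])]))
g=R.from_quat([-.037,.999,.002,.003]); r,e,s=Rt();print(e,s['ft_force'],s['width'])
for p in[(.4665,.341,.34),(.4665,.341,.226)]: print(r.inv().apply(np.array(p)-e).round(4),np.degrees((r.inv()*g).as_rotvec()).round(2))
E
```

```text
[0.57861488 0.13258735 0.33797244] [-0.12432566  0.06189654 -0.94943225] 0.014741592088249428
[ 0.096   0.2163 -0.0014] [-0.01 -0.23  0.1 ]
[0.0962 0.2159 0.1126] [-0.01 -0.23  0.1 ]
```

View pics/l14c.png

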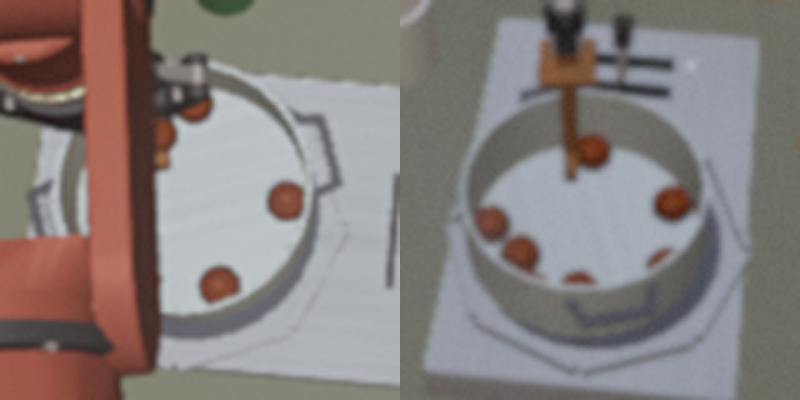

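Seven nuts lie along the pot wall. Five are clear in the side view and the two in the far arc are partly hidden. The pot slid about 1 cm in +x inside its rail. The spoon is still upright, with collar at (568,62) and tip at (571,178). I'll check the tip numerically and carry the spoon back.

```bash
python3 - <<'E'
from h import *
k=120/400
print("tip",two((171*k+200,178*k+180),(162*k+140,162*k+150)),"TCP",Rt()[1])
print("collar side ray at z.302-.038", onz("side",168*k+200,62*k+180,.3))
E
```

```text
tip (array([0.58118445, 0.12570532, 0.15805401]), np.float64(0.00013304482620274413)) TCP [0.57861488 0.13258735 0.33797244]
collar side ray at z.302-.038 [0.57930437 0.13348745 0.3       ]
```

jog_arm:
  motion: [-1,0.02,0.04,-0.0014,0,0,0,-1,0.04,0.08,-0.0014,0,0,0,-1,0.06,0.12,-0.0014,0,-0.1,0,-1,0.08,0.16,-0.0014,0,-0.2,0,-1,0.096,0.2,-0.0014,0,-0.2,0.1,-1,0.096,0.2163,0,0,-0.2,0.1,-1,0.096,0.2163,0.02,0,-0.2,0.1,-1,0.096,0.216,0.05,0,-0.2,0.1,-1,0.096,0.216,0.08,0,-0.2,0.1,-1,0.096,0.216,0.105,0,-0.2,0.1,-1,0.0962,0.2159,0.1126,0,-0.2,0.1,-1,0.0962,0.2159,0.1126,0,-0.2,0.1]

```text
time: 39.9
eef_pos: [0.4654, 0.3398, 0.2231]
orientation: [0.0, -0.037, 0.999, 0.0]
ft_force: [0.9, -0.0, 0.4]
width: 0.0142
```

```bash
python3 - <<'E'
from h import *
a=grab("side","s15");b=grab("top","t15")
cv2.imwrite("pics/l15c.png",np.hstack([cv2.resize(q,(400,400),interpolation=cv2.INTER_CUBIC) for q in(b[170:250,60:140],a[280:360,210:290])]))
g=R.from_quat([-.037,.999,.002,.003]); r,e,s=Rt();print(e,s['ft_force'],s['width'])
for p in[(.5366,.3462,.226),(.5366,.3462,.206)]: print(r.inv().apply(np.array(p)-e).round(4),np.degrees((r.inv()*g).as_rotvec()).round(2))
E
```

```text
[0.46728547 0.34100957 0.2266211 ] [0.5065973  0.09235441 0.05322744] 0.014398729681767676
[-0.0695  0.0001  0.0011] [ 0.    0.03 -0.02]
[-0.0694 -0.      0.0211] [ 0.    0.03 -0.02]
```

View pics/l15c.png

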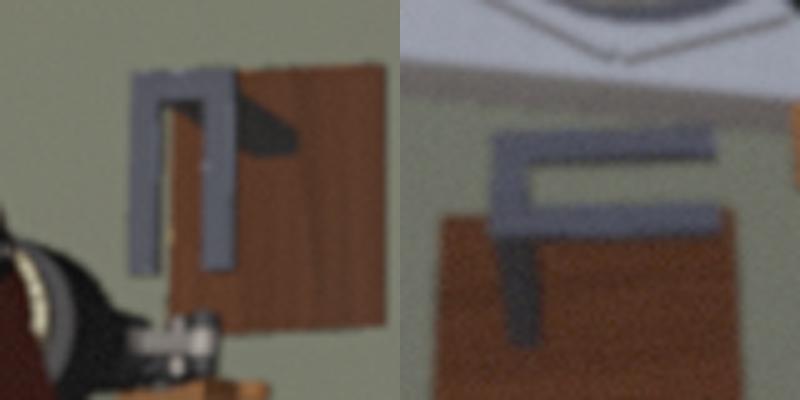

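The rack is clear and the spoon is just in front of its open end. Inserting it.

jog_arm:
  motion: [-1,-0.015,0,0.001,0,0,0,-1,-0.03,0,0.001,0,0,0,-1,-0.04,0,0.001,0,0,0,-1,-0.05,0,0.001,0,0,0,-1,-0.06,0,0.001,0,0,0,-1,-0.069,0,0.001,0,0,0,-1,-0.0694,0,0.001,0,0,0,-1,-0.0694,0,0.001,0,0,0]

```text
time: 40.8
eef_pos: [0.5365, 0.3461, 0.2259]
orientation: [0.003, -0.037, 0.999, 0.002]
ft_force: [0.2, -0.0, -1.1]
width: 0.0143
```

jog_arm:
  motion: [-1,0,0,0.008,0,0,0,-1,0,0,0.014,0,0,0,-1,0,0,0.017,0,0,0,-1,0,0,0.019,0,0,0,-1,0,0,0.019,0,0,0]

```text
time: 41.3
eef_pos: [0.5364, 0.3462, 0.2066]
orientation: [0.003, -0.037, 0.999, 0.002]
ft_force: [-0.2, -0.6, -1.0]
width: 0.0144
```

```bash
python3 - <<'E'
from h import *
a=grab("side","s16");b=grab("top","t16");r,e,s=Rt();print(e,s['ft_force'],s['width'])
# wood-coloured collar blob, now vs at first grasp
for f in("s10","s16","t10","t16"):
    im=cv2.imread(f"pics/{f}.png");hs=cv2.cvtColor(im,cv2.COLOR_BGR2HSV);m=cv2.inRange(hs,(8,110,110),(20,255,230))
    y0,y1,x0,x1=(290,370,210,290) if f[0]=="s" else (170,250,70,150)
    k=m[y0:y1,x0:x1];n,l,st,c=cv2.connectedComponentsWithStats(k);print(f,[(c[i].round(1),st[i]) for i in range(1,n) if st[i,4]>6])
E
```

```text
[0.5366761  0.34622407 0.20696216] [ 0.31098883  0.77937589 -1.1363576 ] 0.014532494006184747
s10 [(array([52.9, 27. ]), array([ 46,  16,  18,  16, 117], dtype=int32)), (array([54.9, 47.3]), array([54, 46,  3,  4,  9], dtype=int32))]
s16 [(array([53. , 26.9]), array([ 46,  16,  18,  16, 117], dtype=int32)), (array([55. , 47.5]), array([54, 46,  3,  4, 12], dtype=int32))]
t10 [(array([25.9, 50.4]), array([ 17,  46,  17,   8, 100], dtype=int32)), (array([42. , 51.2]), array([40, 49,  5,  5, 21], dtype=int32))]
t16 [(array([26. , 50.2]), array([ 17,  45,  17,  10, 103], dtype=int32)), (array([42. , 51.3]), array([40, 49,  5,  5, 20], dtype=int32))]
```

The spoon's collar and tip blobs match the original hanging picture to within a pixel. Releasing it and rising.

jog_arm:
  motion: [-1,0,0,0.0008,0,0,0,-0.5,0,0,0.0008,0,0,0,0,0,0,0.0008,0,0,0,0.2,0,0,0.0008,0,0,0,0.2,0,0,0.0008,0,0,0,0.2,0,0,-0.03,0,0,0,0.2,0,0,-0.07,0,0,0,0.1,0,-0.03,-0.09,0,0,0,0,0,-0.08,-0.09,0,0,0,0,0,-0.13,-0.08,0,0,2,0,0,-0.18,-0.07,0,0,4,0,0,-0.2,-0.06,0,0,6]
  grip_force: 20

```text
time: 42.6
eef_pos: [0.5513, 0.143, 0.2664]
orientation: [0.004, 0.018, 1.0, 0.002]
ft_force: [0.2, 0.6, -0.4]
width: 0.0428
```

```bash
python3 - <<'E'
from h import *
a=grab("side","s17");b=grab("top","t17")
for f in("s0","s17","t0","t17"):
    im=cv2.imread(f"pics/{f}.png");hs=cv2.cvtColor(im,cv2.COLOR_BGR2HSV);m=cv2.inRange(hs,(8,110,110),(20,255,230))
    y0,y1,x0,x1=(290,370,210,290) if f[0]=="s" else (170,250,70,150)
    k=m[y0:y1,x0:x1];n,l,st,c=cv2.connectedComponentsWithStats(k);print(f,[(c[i].round(1),st[i]) for i in range(1,n) if st[i,4]>6])
r,e,s=Rt();print(e,s['width'],fix((.545,-.058,.21),86.8),fix((.545,-.058,.118),86.8))
E
```

```text
s0 [(array([54.7, 10.9]), array([52,  9,  6,  5, 26], dtype=int32)), (array([53.2, 25.5]), array([ 46,  16,  18,  17, 149], dtype=int32))]
s17 [(array([54.3, 10.9]), array([51,  8,  7,  6, 33], dtype=int32)), (array([53.9, 24.6]), array([ 45,  15,  19,  17, 199], dtype=int32)), (array([54.5, 46.9]), array([53, 45,  4,  5, 14], dtype=int32))]
t0 [(array([24.3, 45.2]), array([ 13,  37,  21,  17, 212], dtype=int32)), (array([41.9, 51.2]), array([40, 49,  5,  5, 19], dtype=int32))]
t17 [(array([17.4, 40.8]), array([14, 38, 10,  7, 45], dtype=int32)), (array([19.7, 50.4]), array([17, 47,  7,  8, 38], dtype=int32))]
[0.55022507 0.14334053 0.26445326] 0.04229430585391859 (array([-0.0018, -0.2016,  0.0538]), array([0.18, 0.16, 1.15])) (array([-0.0016, -0.2018,  0.1458]), array([0.18, 0.16, 1.15]))
```

The spoon hangs as at the start. Now the lever to off.

jog_arm:
  motion: [0,0,-0.045,0,0,0,0.5,0,0,-0.09,0.01,0,0,1,0,0,-0.135,0.02,0,0,1.2,0,0,-0.175,0.03,0,0,1.2,0,-0.0015,-0.2,0.05,0,0,1.2,0,-0.0015,-0.2018,0.09,0,0,1.2,0,-0.0015,-0.2018,0.13,0,0,1.2,0,-0.0015,-0.2018,0.1458,0,0,1.2,0,-0.0015,-0.2018,0.1458,0,0,1.2,-1,-0.0015,-0.2018,0.1458,0,0,1.2,-1,-0.0015,-0.2018,0.1458,0,0,1.2,-1,-0.0015,-0.2018,0.1458,0,0,1.2]

```text
time: 43.9
eef_pos: [0.5466, -0.0592, 0.1202]
orientation: [0.003, 0.028, 1.0, 0.0]
ft_force: [-0.8, -4.6, -0.7]
width: 0.0154
```

jog_arm:
  motion: [-1,0,0,0,0,0,0,-1,0.01,0,0.001,0,0,0,-1,0.02,0,0.004,0,0,0,-1,0.03,0,0.008,0,0,0,-1,0.035,0,0.01,0,0,0,-1,0.038,0,0.011,0,0,0,-1,0.04,0,0.011,0,0,0,-1,0.04,0,0.011,0,0,0]

```text
time: 44.7
eef_pos: [0.5101, -0.057, 0.1101]
orientation: [0.008, 0.028, 1.0, -0.0]
ft_force: [8.7, -1.2, -7.5]
width: 0.0156
```

Contact force of 8.7 N shows the lever against its stop. Release, withdraw and check.

jog_arm:
  motion: [-0.5,0,0,0,0,0,0,0,0,0,0,0,0,0,0,0,0,0,0,0,0,0,0,0,0,0,0,0,0,0,0,-0.03,0,0,0,0,0,0,-0.07,0,0,0,0,0.03,0,-0.11,0,0,0,0,0.07,-0.01,-0.13,0,0,0,0,0.11,-0.05,-0.13,0,0,0,0,0.13,-0.09,-0.13,0,0,0,0,0.14,-0.13,-0.13,0,0,0,0,0.14,-0.17,-0.13,0,0,0]

```text
time: 45.9
eef_pos: [0.3567, -0.2195, 0.238]
orientation: [0.008, 0.029, 1.0, -0.0]
ft_force: [0.8, 0.3, 0.1]
width: 0.0426
```

```bash
python3 - <<'E'
from h import *
from m1 import blobs
a=grab("side","s18");b=grab("top","t18")
cv2.imwrite("pics/fin.png",np.hstack([cv2.resize(q,(400,300),interpolation=cv2.INTER_CUBIC) for q in(b[150:300,70:320][:, :],a[160:340,190:430])]))
f0,f1=cv2.imread("pics/t0.png"),b
for nm,im in(("t0",f0),("t18",f1)):
    print(nm,"dark knob",[(c,ar) for c,ar,bb in blobs(im[200:250,258:272],(0,0,0),(180,255,60),5,200)])
    print(nm,"wood",[(c,ar) for c,ar,bb in blobs(im[170:250,70:150],(8,110,110),(20,255,230),6,400)])
print("nuts",[(c,ar,onz("top",*c,.084).round(3)) for c,ar,bb in blobs(b,(0,80,25),(12,255,170),40,400) if 150<c[0]<230])
r,e,s=Rt();print(e,s['ft_force'],s['width'],s['time'])
E
```

```text
t0 dark knob [(array([ 5.3, 28.8]), np.int32(23))]
t0 wood [(array([24.3, 45.2]), np.int32(212)), (array([41.9, 51.2]), np.int32(19))]
t18 dark knob [(array([ 5.4, 28.8]), np.int32(25))]
t18 wood [(array([25.1, 45.3]), np.int32(225)), (array([42.5, 51. ]), np.int32(26))]
nuts [(array([197.6, 180.1]), np.int32(90), array([0.645, 0.115, 0.084])), (array([186.5, 189.9]), np.int32(85), array([0.618, 0.143, 0.084])), (array([173.8, 193.1]), np.int32(93), array([0.609, 0.176, 0.084])), (array([173.6, 207.6]), np.int32(86), array([0.571, 0.174, 0.084])), (array([225.3, 209.7]), np.int32(79), array([0.568, 0.04 , 0.084])), (array([181.6, 233.6]), np.int32(86), array([0.504, 0.15 , 0.084])), (array([205.3, 234.9]), np.int32(76), array([0.502, 0.089, 0.084]))]
[ 0.35781042 -0.22251012  0.23855149] [ 0.30640163  0.41945035 -0.00539062] 0.042900644390658625 46.0
```

```bash
python3 - <<'E'
from h import *
from m1 import blobs
for f in("t0","t9","t18"):
    im=cv2.imread(f"pics/{f}.png")[200:250,255:272]; print(f,[(c+[255,200],ar,bb) for c,ar,bb in blobs(im,(0,0,0),(180,255,95),8,200)])
P=[(x,y) for x in(-.008,.008) for y in(-.008,.008)]
def box(px,th,pz=.06,y=-.0605):
    t=th-.6; a=np.array([np.sin(t),0,np.cos(t)]);b=np.array([np.cos(t),0,-np.sin(t)])
    q=np.array([proj("top",np.array([px,y,pz])+L*a+u*b+[0,v,0]) for L in(.047,.077) for u,v in P]); return q.min(0)[1].round(1),q.max(0)[1].round(1)
for px in(.544,.547,.550):
    print(px,{th:box(px,th) for th in(0,.5,.6,.7)})
E
```

```text
t0 [(array([263.5, 229.2]), np.int32(47), array([ 6, 25,  6,  9], dtype=int32))]
t9 [(array([264.8, 216.7]), np.int32(32), array([ 7, 14,  6,  7], dtype=int32))]
t18 [(array([263.5, 229.1]), np.int32(48), array([ 6, 25,  6,  9], dtype=int32))]
0.544 {0: (np.float64(226.5), np.float64(237.9)), 0.5: (np.float64(216.6), np.float64(223.7)), 0.6: (np.float64(213.5), np.float64(221.8)), 0.7: (np.float64(210.5), np.float64(219.9))}
0.547 {0: (np.float64(225.3), np.float64(236.7)), 0.5: (np.float64(215.4), np.float64(222.5)), 0.6: (np.float64(212.3), np.float64(220.6)), 0.7: (np.float64(209.3), np.float64(218.7))}
0.55 {0: (np.float64(224.2), np.float64(235.5)), 0.5: (np.float64(214.2), np.float64(221.3)), 0.6: (np.float64(211.1), np.float64(219.4)), 0.7: (np.float64(208.1), np.float64(217.5))}
```

```bash
python3 - <<'E'
from h import *
for f in("s13","s14"):
    g=cv2.cvtColor(cv2.imread(f"pics/{f}.png"),cv2.COLOR_BGR2GRAY)[182:208,258:276].astype(int)
    for i,row in enumerate(g[::1]): 
        if f=="s14": print(182+i,row)
    for r in range(0,14):
        w=np.clip(120-g[r],0,None)[4:14]; 
        if w.sum()>60: print(f,182+r,"dark col",((w*np.arange(262,272)).sum()/w.sum()).round(2))
piv=np.array([.5475,-.0605,.06])
for th in(.5,.55,.6,.7):
    t=th-.6; d=np.array([np.sin(t),0,np.cos(t)]); print(th,[proj("side",piv+L*d).round(1) for L in(.005,.02,.035,.047,.077)])
E
```

```text
s13 182 dark col 266.32
s13 183 dark col 266.53
s13 184 dark col 266.47
s13 185 dark col 266.62
s13 186 dark col 266.65
s13 187 dark col 266.72
s13 188 dark col 266.63
s13 189 dark col 266.41
s13 190 dark col 266.38
s13 191 dark col 266.34
s13 192 dark col 266.27
s13 193 dark col 266.28
s13 194 dark col 266.4
182 [108 109 109 108 108 110 106 104 108 108 107 107 109 108 108 110 110 111]
183 [108 110 106 109 109 111 104 101 100 100 101 105 107 110 111 110 107 107]
184 [106 110 106 108 110 103  92  87  80  84  87  91 101 109 112 112 110 110]
185 [114 107 108 110 106  99  84  67  62  66  69  79  96 107 107 111 109 110]
186 [115 115 114 113 111 100  81  59  56  54  60  69  92 105 111 112 111 111]
187 [135 133 133 130 125 105  81  61  49  54  61  74  94 111 115 114 116 113]
188 [152 150 150 148 140 118  87  53  50  43  59  83 109 126 127 128 127 125]
189 [157 157 157 156 148 129  92  61  45  39  60  95 124 144 146 145 144 143]
190 [154 158 159 156 151 131  94  54  37  42  65 102 134 147 153 155 154 154]
191 [144 155 157 159 152 131  96  53  36  42  67 110 136 153 155 155 157 157]
192 [128 
[... 1293 characters left out ...]
66.54
s14 186 dark col 266.7
s14 187 dark col 266.74
s14 188 dark col 266.6
s14 189 dark col 266.49
s14 190 dark col 266.38
s14 191 dark col 266.31
s14 192 dark col 266.28
s14 193 dark col 266.24
s14 194 dark col 266.41
0.5 [array([267.9, 202.2]), array([268.4, 198.8]), array([269. , 195.5]), array([269.4, 192.7]), array([270.5, 185.7])]
0.55 [array([267.8, 202.1]), array([268.1, 198.8]), array([268.4, 195.4]), array([268.6, 192.6]), array([269.2, 185.6])]
0.6 [array([267.7, 202.1]), array([267.8, 198.8]), array([267.8, 195.4]), array([267.8, 192.6]), array([267.8, 185.5])]
0.7 [array([267.6, 202.1]), array([267.1, 198.8]), array([266.6, 195.4]), array([266.2, 192.6]), array([265.1, 185.5])]
```

```bash
python3 -c "
from plant import job_done
print(job_done())"
```

```text
the job is handed in; nothing more can be done
None
```

I finished every step and handed the job in at about 46 s; no verdict was reported.

- **Chestnuts:** All four from the board went into the pot. The last top picture shows seven separate nuts inside it.
- **Lever to middle:** The first setting stood at about 0.5 rad, so I nudged it before touching the spoon. Side pictures taken during and after the stir put it at about 0.58 rad. One rough top-view estimate read lower, about 0.52 rad.
- **Stirring:** I made three full counter-clockwise turns, plus about a sixth of a turn, at 45 mm radius. The tip was about 9 mm above the floor by my height estimate. The highest wrist force I read, at the end of a move, was about 7 N. The pot slid about 1 cm in +x inside its rail, which is within the 35 mm limit.
- **Spoon and lever off:** The spoon hangs within about a pixel of its starting picture. The lever was pushed against its stop, and its knob matches its starting picture to 0.1 pixel.
- **Not confirmed:** The final overview picture could not be viewed because the 16-picture limit was reached, so the last checks are colour-mask measurements only. I did not separately measure whether the bystanders had moved; nothing touched them as far as I saw.

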